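# Fetch the tea carton from the back of the tea tray and weigh it

### The job

Get the flat tea carton out from the back of the wooden tray and lay it flat on the middle of the kitchen scale's glass plate, to see how much is left in it: the jam jar and the tea tin stand in front of it and a smaller card box lies on top of it, so first set those three aside on the bare table, the jar and the tin upright. Then put them back in the tray, the small box lying flat on the tray's floor at the spot where it lay and the jar and the tin standing where each of them stood. Do not tip the jar or the tin over, and leave the mug alone.

Things in the scene. Friction and masses are not known exactly. Their poses are not given: they have to be found in the camera images.
- tray: Open dark wooden tray, fixed, 196 mm (its x) by 210 mm outside, 180 by 194 inside; origin under its centre at table height, x to its rear, away from the robot. Floor 9 mm, wall tops 30 mm above the table. Jar and tin stand at x -0.050, y +0.047 and -0.047, either way round, parted by a 5 mm stub divider (y 0, x -0.090 to -0.054, top at 22 mm); behind them, about x 0.020, lie carton and small box.
- jam_jar_mid (a point): Centre, half-way up, of the jam jar: round glass jar with light lid, 69 mm wide at its widest (about 66 mm at the lid), 99 mm high, about 0.42 kg, closed. z axis up along the jar.
- tea_tin_mid (a point): Centre, half-way up, of the tea tin: oblong brown tin with its lid shut, 55 mm along its x (widest at the lid's edge, at the very top; its body 50 mm), 78 mm along its y, 61 mm high, about 0.12 kg. z axis up. Grip across its x, near the top.
- sachet_box_mid (a point): Centre, half-way up, of the small card box: pale with reddish-brown panels, 38 mm along its x, 60 mm along its y, 22 mm high, 60 g; at the start it lies flat on the middle of the tea carton. z axis up. Grip across its x.
- tea_carton_mid (a point): Centre, half-way up, of the tea carton: the larger, flatter card box, pale with orange-brown panels, 56 mm along its x, 95 mm along its y, 17 mm thick, 80 g, lying flat on the tray's floor across the tray under the small box. z axis up. Grip across its x at the middle.
- scale_plate (a point): Centre of the top face of the kitchen scale's round clear-glass plate, 136 mm across, 35 mm above the table, above the centre of the four-armed metal cross that carries it. The scale is a flat light-grey slab with rounded corners and a small black display, 161 x 193 mm, fixed to the table beside the tray, on either side of it.
- mug_mid (a point): Centre of the body, half-way up, of a plain beige mug, 86 mm wide, 88 mm high, its handle reaching 73 mm from this axis along its own -y. It stands at the front left of the table and has no part in the job. To its right, between world y -0.18 and 0.07 and from x 0.40 up to tray and scale, the table is bare: room to set things aside.

How it is judged (in metres and radians):
On the way, in this order (a step that is already met when the one before it is completed fails the run):
1. the jam jar, the tea tin and the small card box are all set aside on the table, jar and tin upright (height (world z) of jam_jar_mid below 0.054 m and height (world z) of tea_tin_mid below 0.035 m and height (world z) of sachet_box_mid below 0.016 m and angle between each of jam_jar_mid, tea_tin_mid's own z axis and vertical below 0.15 rad and distance of each of jam_jar_mid, tea_tin_mid, sachet_box_mid from where it was at the start of the episode above 0.06 m), for 0.2 s.
2. the tea carton lies flat on the middle of the scale's plate (horizontal distance between tea_carton_mid and scale_plate below 0.018 m and z of tea_carton_mid in the frame of scale_plate between 0.004 and 0.013 m and angle between tea_carton_mid's own z axis and vertical below 0.1 rad), for 0.2 s.
At the end, for the whole second after the job is handed in: The tea carton lies flat on the scale's plate within 18 mm of its centre; the small box lies flat on the tray's floor within about 25 mm of where it lay; jar and tin stand upright in the tray, each within 18 mm of where it stood; all at rest (all of step 2 and distance of each of jam_jar_mid, tea_tin_mid from where it was at the start of the episode below 0.018 m and angle between each of jam_jar_mid, tea_tin_mid, sachet_box_mid's own z axis and vertical below 0.1 rad and distance of sachet_box_mid from where it was at the start of the episode below 0.03 m and z of sachet_box_mid in the frame of tray between 0.015 and 0.025 m and linear speed of each of jam_jar, tea_tin, sachet_box, tea_carton below 0.02 m/s); the robot touches nothing.
It fails at once if the jam jar or the tea tin is tipped over (angle between any of jam_jar_mid, tea_tin_mid's own z axis and vertical above 0.6 rad).
It fails at once if the mug is shoved or knocked (distance of mug_mid from where it was at the start of the episode above 0.02 m).
It also fails if it takes over 118 s, if anything falls off the work surface, if the arm or the gripper's body presses on something with over 40 N, if the wrist force passes 120 N, or if a joint passes its speed limit or range.

### The arm

A 6-joint arm with a two-finger parallel gripper is mounted at the origin on a cart in front of the work surface, level with it; the furniture and walls round the work are solid. World frame = base frame: x ahead of the robot, y to its left, z up, the work surface at z = 0. Lengths are in mm, angles in rad, forces in N, time in s.
With the tool pointing down it reaches from about 250 to 775 mm from the base axis. Payload 4 kg.
Tool frame: the origin (TCP) lies between the finger pads; the fingertips stand 19 mm ahead of it and the grasp point (between the pads) is the TCP; x points along the fingers, y is the direction in which the jaws open and shut, and the axes are right-handed (so a half turn about x gives the same grasp; the last joint's range is limited). The gripper opens to 85 mm and grips with 20 to 120 N. Pads are 22 mm wide; open, the fingers measure 114 mm over their backs; the gripper's body (76 mm by 85 mm) begins 54 mm behind the grasp point. The pads swing forward as they close: fully open they stand 13 mm farther back than shut.
Start: joints at [1.199, 0.087, 1.371, -0, 1.684, -0.103], TCP at [146.074, 530.262, 250.341] pointing down, gripper open.
Joint ranges: [-3.1, 3.1], [-0.76, 2.03], [0.27, 2.55], [-1.08, 4.22], [0.17, 2.65], [-2.57, 2.57]. Speed limits (rad/s): [2.79, 2.79, 3.14, 3.14, 3.14, 3.14].

### API

Orientations are given as a unit quaternion [w, x, y, z].
In Python, from bench import manip, get_image gives the robot as it stands. The module is installed in compiled form; this text tells all that it offers.
- The arm moves only by the shell command python3 -m handwheel 'ROWS'. ROWS is JSON, a list of rows, each an object of numbers: "wx", "wy", "wz": the turn, a rotation vector about the tool's x, y, z in units of 5 degrees (1.0 is 5 degrees); "dx", "dy", "dz": the shift along the tool's x, y, z in units of 60 mm (1.0 is 60 mm); "claw": the closure, from 0 (fully open) to 1 (shut). A call has 1 to 12 rows; each row is the pose to reach, as a shift and turn from the pose commanded when the call began, along the tool's axes at that moment; what a row does not reach only later rows make up. A row lasts 1/8 s, in which the tool goes at most 62.5 mm and 10.7 degrees, less where a joint would pass 70% of its speed; a pose out of reach is approached as far as the arm can. A call with a gripper value outside its range is refused whole. The fingers move at their own pace and stop on an object; the grip force is fixed at half the most. Time passes only in rows, so rows that repeat a pose let the fingers close. It gives the time, the measured TCP pose, the force and the opening at its end, in the units of the state.
- manip.sense(): the state, without advancing time (a new reading comes with each control period).
- get_image(name): name is "scene" or "top" or "wrist"; returns a dict with "img" (480x640x3 uint8, red, green, blue), "vertical_fov" (degrees; the focal length in pixels is half the picture's height over the tangent of half this angle, whatever the lens; pixels are square), "cx", "cy" (the principal point, pixels), "position" and "attitude" of the camera in the world. Camera axes: x right, y down, z forward; pixel columns grow to the right and rows downward; lengths in mm; the calibration is good to about 2 mm. A picture is of the moment at which its call begins. There is no depth.
- manip.job_done(): hands the job in, once; it reports no verdict.
The state is a dict: "clock": time; "qpos": joint angles; "joint_velocities": joint speeds; "effort": joint torques, N m; "ee_pos": TCP position; "tcp_rot": TCP orientation; "ft_force": force on the tool from outside, world axes, zero at the start; "torque": the same for the moment, N m; "gripper_width": opening from 0.0 (shut) to 1.0 (fully open).
Only numpy, scipy, OpenCV 4.12 (cv2) and the standard library are available. Lean on these libraries where they do the work, as an engineer would, in place of code of your own. Each camera call takes 0.05 s, during which the arm holds its last target.

## Working session

There is one attempt and no reset: what is moved stays moved. The work goes in short steps, Python scripts to look and compute and a shell command to move; the robot and the scene stay as the last step left them, time stands still between calls to the robot, and variables do not carry over. Pictures are saved under pics/ and viewed, and the job is handed in when it is done.

```bash
mkdir -p pics; ls
python3 - <<'E'
from bench import manip, get_image
import cv2
for n in ["scene","top","wrist"]:
    d=get_image(n); cv2.imwrite(f"pics/{n}0.png",d["img"][:,:,::-1]); print(n,d["vertical_fov"],d["cx"],d["cy"],d["position"],d["attitude"])
print(manip.sense())
E
```

```text
pics
scene 52.31229359762903 322.0234322037292 235.71658092266503 [ 80.24272101 496.39991376 511.32972607] [ 0.16935487 -0.31525705  0.81943152 -0.44773196]
top 46.588038491452615 315.19757480361494 247.3840296778511 [344.46101569 -14.27542337 992.74622841] [ 0.05638971 -0.69800516  0.70990576 -0.07511861]
wrist 64.09292192462821 320.65997249899743 238.88112358084462 [ 79.21769231 548.2293793  371.93202491] [0.11031216 0.78775276 0.60037461 0.08262651]
{'clock': 0.15, 'qpos': array([ 1.19891238e+00,  8.78762913e-02,  1.37193646e+00,  3.74254683e-06,
        1.68360536e+00, -1.03114711e-01]), 'joint_velocities': array([ 0.00266167, -0.00233924, -0.00531473, -0.00100702, -0.00084898,
        0.00094176]), 'effort': array([ 6.28179059e-04, -3.52370417e+01, -3.13680124e+01, -2.01047205e-04,
        8.04570940e-03,  3.79529683e-05]), 'ee_pos': array([145.93224192, 529.92111716, 249.34331103]), 'tcp_rot': array([ 0.70057809,  0.09411137,  0.70088433, -0.09536531]), 'ft_force': array([-0.11548862,  0.01624377,  0.69657948]), 'torque': array([ 0.00633805,  0.01478945, -0.0148924 ]), 'gripper_width': 1.001182758272888}
```

View pics/scene0.png

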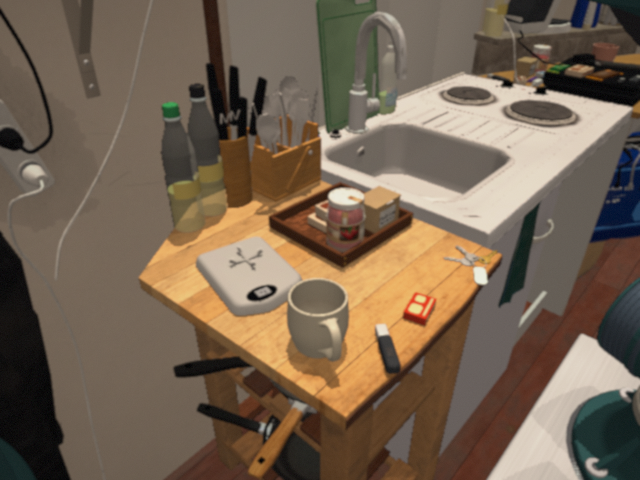

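View pics/top0.png

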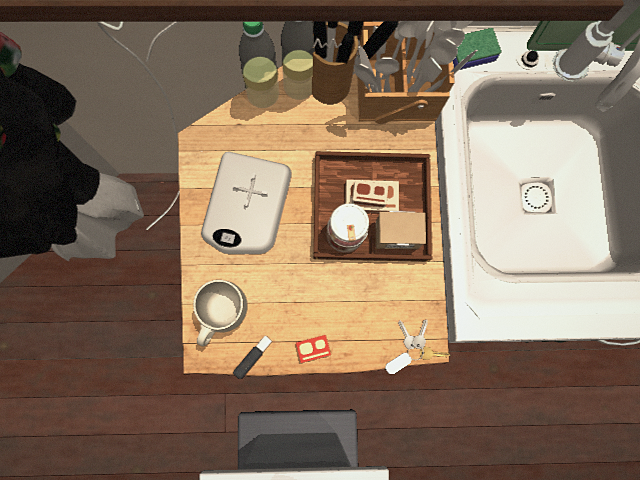

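View pics/wrist0.png

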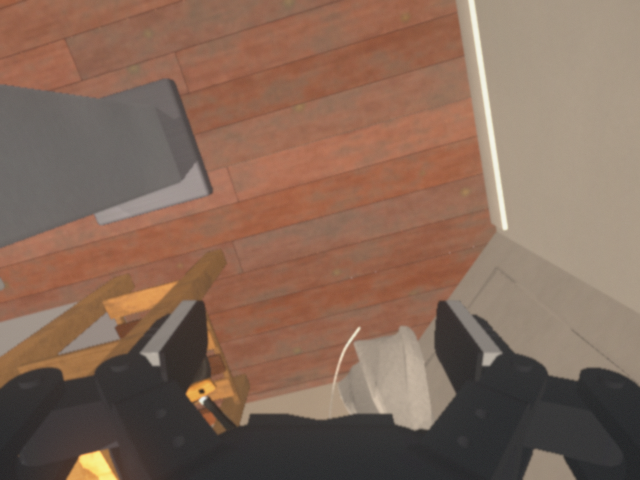

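The jar is near pixel (348,226) in the top view, the tin at (400,230), the small box at (374,192), the scale's cross at (249,190) and the mug at (219,306). I'll enlarge crops of these next.

```bash
cat > h.py <<'E'
import numpy as np, cv2
from scipy.spatial.transform import Rotation as R
from bench import manip, get_image
def RQ(q): return R.from_quat([q[1],q[2],q[3],q[0]])
class Cam:
    def __init__(s,name):
        d=get_image(name); s.img=d["img"]; s.f=240/np.tan(np.radians(d["vertical_fov"]/2)); s.c=np.array([d["cx"],d["cy"]]); s.p=np.array(d["position"]); s.R=RQ(d["attitude"]).as_matrix()
    def ray(s,u,v):
        return s.R@np.array([(u-s.c[0])/s.f,(v-s.c[1])/s.f,1.0])
    def at(s,u,v,z):
        r=s.ray(u,v); return s.p+r*(z-s.p[2])/r[2]
    def px(s,P):
        q=s.R.T@(np.array(P,float)-s.p); return s.c+s.f*q[:2]/q[2]
    def crop(s,fn,x0,y0,x1,y1,k):
        cv2.imwrite("pics/"+fn,cv2.resize(s.img[y0:y1,x0:x1,::-1],None,fx=k,fy=k,interpolation=cv2.INTER_CUBIC))
def go(target,yaw,units=True):
    """target mm, tool down with jaw axis y at yaw (rad) -> rows shift/turn from present pose"""
    s=manip.sense(); Rc=RQ(s["tcp_rot"])
    # tool x down, y=(cos,sin,0), z = x cross y
    x=np.array([0,0,-1.]); y=np.array([np.cos(yaw),np.sin(yaw),0]); z=np.cross(x,y)
    T=R.from_matrix(np.stack([x,y,z],1))
    d=Rc.inv().apply(np.array(target)-s["ee_pos"])/60
    w=np.degrees((Rc.inv()*T).as_rotvec())/5
    return d.round(3),w.round(2)
E
python3 - <<'E'
from h import *
c=Cam("top"); c.crop("t1.png",300,140,440,270,5.5); c.crop("t2.png",180,140,320,270,5.5)
c=Cam("scene"); c.crop("s1.png",260,170,420,280,5); 
s=manip.sense(); print(RQ(s["tcp_rot"]).as_matrix().round(3))
E
```

```text
[[-0.     0.266  0.964]
 [-0.001  0.964 -0.266]
 [-1.    -0.001 -0.   ]]
```

View pics/t1.png

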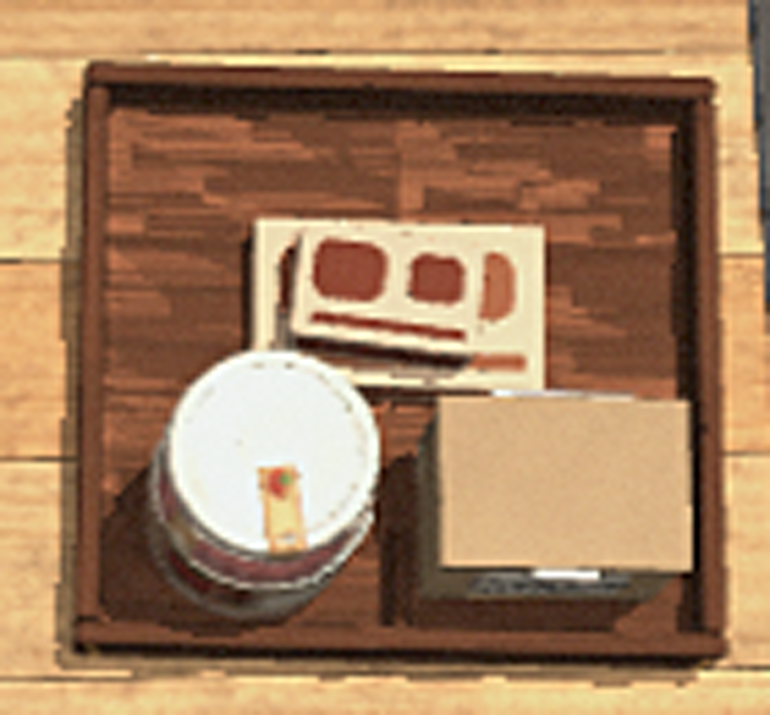

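View pics/t2.png

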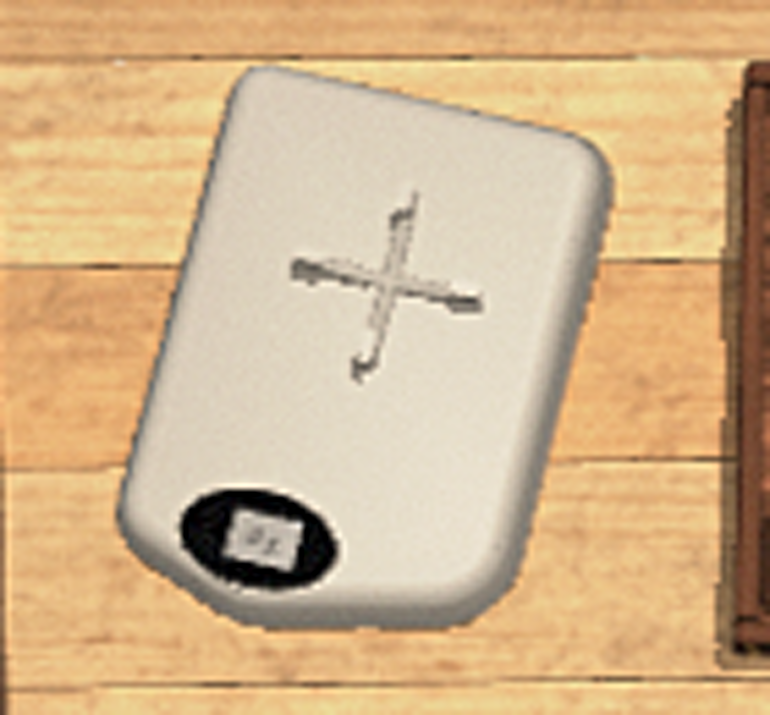

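View pics/s1.png

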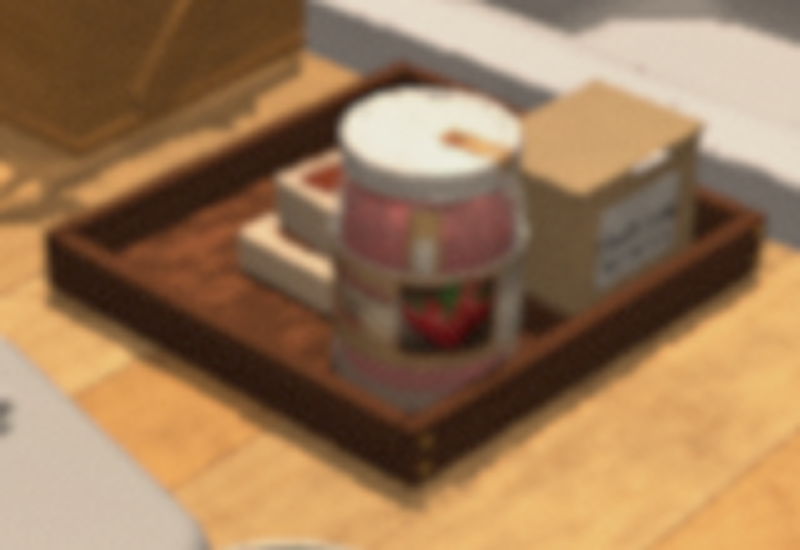

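Run:
```python
from h import *
c=Cam("top")
def P(u,v,z,x0=300): return c.at(x0+(u+.5)/5.5-.5,140+(v+.5)/5.5-.5,z)[:2]
def show(n,pts,z,x0=300):
    a=np.array([P(*p,z,x0) for p in pts]); print(n,a.round(1).tolist(),a.mean(0).round(1), [round(np.linalg.norm(a[i]-a[i-1]),1) for i in range(len(a))], [round(np.degrees(np.arctan2(*(a[i]-a[i-1])[::-1])),1) for i in range(len(a))]); return a
t=show("tray",[(90,65),(713,80),(722,655),(78,648)],30)
show("lid",[(168,455),(274,350),(380,455),(274,560)],108)
show("tin",[(440,397),(692,400),(692,570),(440,567)],70)
show("carton",[(257,220),(545,228),(545,392),(257,385)],26)
show("sach",[(303,232),(293,340),(465,355)],48)
show("cross",[(300,268),(412,208),(478,303),(358,372)],31,180)
show("crossc",[(389,285)],31,180)
a=t.mean(0)
th=np.arctan2(*((t[0]+t[1]-t[2]-t[3])[::-1])); print(np.degrees(th))
Rm=np.array([[np.cos(th),-np.sin(th)],[np.sin(th),np.cos(th)]])
for n,l in [("jar",(-50,47)),("tin",(-50,-47)),("box",(20,0))]: print(n,a+Rm@np.array(l))
# mug
print("mug", c.at(219,303,88)[:2])
s=Cam("scene")
for n,P3 in [("jar",(*(a+Rm@np.array((-50,47))),108)),("tin",(*(a+Rm@np.array((-50,-47))),70))]: print(n,s.px(P3), (s.px(P3)-[260,170])*5)
```

```text
tray [[703.1, -46.4], [695.8, -253.1], [502.5, -244.9], [507.9, -38.8]] [ 602.3 -145.8] [np.float64(195.4), np.float64(206.8), np.float64(193.5), np.float64(206.2)] [np.float64(-2.2), np.float64(-92.0), np.float64(177.6), np.float64(88.5)]
lid [[552.2, -64.6], [584.0, -97.1], [551.4, -127.6], [520.1, -95.1]] [551.9 -96.1] [np.float64(44.3), np.float64(45.4), np.float64(44.7), np.float64(45.2)] [np.float64(43.5), np.float64(-45.6), np.float64(-136.9), np.float64(133.9)]
tin [[578.5, -151.9], [576.6, -230.6], [522.6, -227.6], [524.7, -149.7]] [ 550.6 -190. ] [np.float64(53.9), np.float64(78.8), np.float64(54.0), np.float64(77.9)] [np.float64(-2.3), np.float64(-91.4), np.float64(176.8), np.float64(88.5)]
carton [[650.4, -100.5], [646.6, -195.5], [590.9, -192.9], [594.5, -98.8]] [ 620.6 -146.9] [np.float64(56.0), np.float64(95.1), np.float64(55.7), np.float64(94.1)] [np.float64(-1.7), np.float64(-92.3), np.float64(177.3), np.float64(87.8)]
sach [[639.3, -113.2], [603.5, -108.9], [597.8, -163.7]] [ 613.5 -128.6] [np.float64(65.4), np.float64(36.1), np.float64(55.2)] [np.float64(50.6), np.float64(173.1), np.float64(-95.9)]
cross [[634.9, 101.1], [654.8, 64.8], [622.4, 43.4], [599.8, 82.2]] [628.   72.9] [np.float64(39.8), np.float64(41.3), np.float64(38.8), np.float64(44.8)] [np.float64(28.3), np.float64(-61.2), np.float64(-146.5), np.float64(120.3)]
crossc [[628.8, 72.2]] [628.8  72.2] [np.float64(0.0)] [np.float64(0.0)]
-2.3323381747358076
jar [554.28646829 -96.841215  ]
tin [ 550.46106882 -190.76334402]
box [ 622.31577952 -146.65098124]
mug [425.6650204  117.12481003]
jar [345.96622901 194.89805409] [429.83114504 124.49027045]
tin [378.24924615 196.05000405] [591.24623076 130.25002024]
```

Run:
```python
from h import *
print(go((553,-96.5,200),np.radians(-2)))
c=Cam("top"); s=Cam("scene")
for P in [(628.5,72.5,32)]: print("cross scene",s.px(P))
s.crop("s2.png",190,225,310,325,6)
for p in [(415,320),(405,330),(313,337),(265,340),(440,350)]: print(p,c.at(*p,5)[:2].round())
```

```text
(array([ 0.838, -8.268,  9.313]), array([15.32,  0.  ,  0.  ]))
cross scene [247.57481755 255.14639186]
(415, 320) [ 397. -216.]
(405, 330) [ 380. -198.]
(313, 337) [371. -35.]
(265, 340) [367.  48.]
(440, 350) [ 344. -258.]
```

View pics/s2.png

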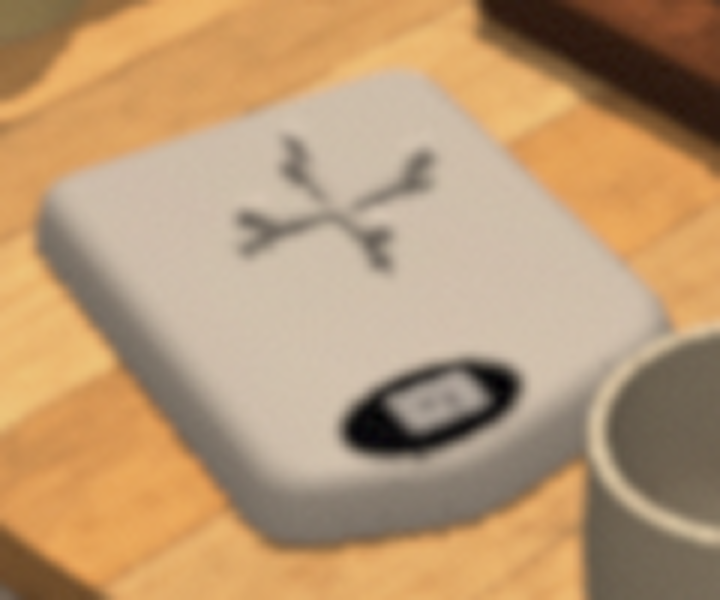

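```bash
python3 - <<'E'
from h import *
c=Cam("top"); s=Cam("scene")
for z in (20,24,28,32): print(z,c.at(180+389.5/5.5-.5,140+285.5/5.5-.5,z)[:2].round(1), s.at(246.2,260.5,z)[:2].round(1))
E
python3 -m handwheel '[{"dx":0.84,"dy":-8.27,"dz":9.31,"wx":15.3},{"dx":0.84,"dy":-8.27,"dz":9.31,"wx":15.3},{"dx":0.84,"dy":-8.27,"dz":9.31,"wx":15.3},{"dx":0.84,"dy":-8.27,"dz":9.31,"wx":15.3},{"dx":0.84,"dy":-8.27,"dz":9.31,"wx":15.3},{"dx":0.84,"dy":-8.27,"dz":9.31,"wx":15.3},{"dx":0.84,"dy":-8.27,"dz":9.31,"wx":15.3},{"dx":0.84,"dy":-8.27,"dz":9.31,"wx":15.3},{"dx":0.84,"dy":-8.27,"dz":9.31,"wx":15.3},{"dx":0.84,"dy":-8.27,"dz":9.31,"wx":15.3},{"dx":0.84,"dy":-8.27,"dz":9.31,"wx":15.3},{"dx":0.84,"dy":-8.27,"dz":9.31,"wx":15.3}]'
```

```text
20 [632.1  73.2] [631.8  74. ]
24 [630.9  72.9] [627.3  77.4]
28 [629.7  72.5] [622.8  80.9]
32 [628.6  72.2] [618.3  84.3]schema error: expected keys wx, wy, wz, dx, dy, dz, claw
```

```bash
python3 -m handwheel '[{"dx":0.84,"dy":-8.27,"dz":9.31,"wx":15.3,"wy":0,"wz":0,"claw":0},{"dx":0.84,"dy":-8.27,"dz":9.31,"wx":15.3,"wy":0,"wz":0,"claw":0},{"dx":0.84,"dy":-8.27,"dz":9.31,"wx":15.3,"wy":0,"wz":0,"claw":0},{"dx":0.84,"dy":-8.27,"dz":9.31,"wx":15.3,"wy":0,"wz":0,"claw":0},{"dx":0.84,"dy":-8.27,"dz":9.31,"wx":15.3,"wy":0,"wz":0,"claw":0},{"dx":0.84,"dy":-8.27,"dz":9.31,"wx":15.3,"wy":0,"wz":0,"claw":0},{"dx":0.84,"dy":-8.27,"dz":9.31,"wx":15.3,"wy":0,"wz":0,"claw":0},{"dx":0.84,"dy":-8.27,"dz":9.31,"wx":15.3,"wy":0,"wz":0,"claw":0},{"dx":0.84,"dy":-8.27,"dz":9.31,"wx":15.3,"wy":0,"wz":0,"claw":0},{"dx":0.84,"dy":-8.27,"dz":9.31,"wx":15.3,"wy":0,"wz":0,"claw":0},{"dx":0.84,"dy":-8.27,"dz":9.31,"wx":15.3,"wy":0,"wz":0,"claw":0},{"dx":0.84,"dy":-8.27,"dz":9.31,"wx":15.3,"wy":0,"wz":0,"claw":0}]'
```

```text
clock: 2.05
ee_pos: [553.8, -98.5, 200.0]
tcp_rot: [0.492, 0.509, 0.491, -0.508]
ft_force: [0.2, 2.0, 1.6]
gripper_width: 0.999
```

View wrist.

Run:
```python
from h import *
s=manip.sense(); print(s["ee_pos"],RQ(s["tcp_rot"]).as_matrix().round(3))
w=Cam("wrist"); cv2.imwrite("pics/w1.png",w.img[:,:,::-1])
for n,P in [("lid",(553,-96.5,108)),("tin",(550.5,-190,70)),("box",(618,-141,48))]: print(n,w.px(P).round(1))
print(go((553,-96.5,98),np.radians(-2)))
```

```text
[553.81051383 -98.45142357 199.99765492] [[ 0.001  0.999 -0.034]
 [ 0.    -0.034 -0.999]
 [-1.     0.001 -0.   ]]
lid [319.1 248.8]
tin [320.2 353.1]
box [406.  278.2]
(array([ 1.662, -0.068, -0.152]), array([-0.05,  0.07, -0.02]))
```

View pics/w1.png

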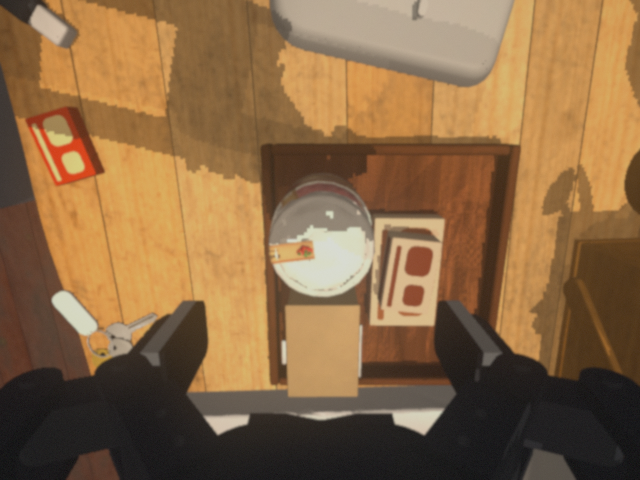

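Run:
```python
from h import *
s=manip.sense(); print(s["ee_pos"],RQ(s["tcp_rot"]).as_matrix().round(4),s["clock"])
print(go((553,-96.5,98),np.radians(-2)))
```

```text
[ 556.57034965 -105.18209887  197.80684763] [[ 0.0014  0.9992 -0.0392]
 [-0.0058 -0.0391 -0.9992]
 [-1.      0.0017  0.0058]] 2.1
(array([ 1.662, -0.068, -0.152]), array([-0.05,  0.07, -0.02]))
```

```bash
python3 -m handwheel '[{"dx":0,"dy":0,"dz":0,"wx":0,"wy":0,"wz":0,"claw":0},{"dx":0,"dy":0,"dz":0,"wx":0,"wy":0,"wz":0,"claw":0},{"dx":0,"dy":0,"dz":0,"wx":0,"wy":0,"wz":0,"claw":0},{"dx":0,"dy":0,"dz":0,"wx":0,"wy":0,"wz":0,"claw":0}]'
python3 - <<'E'
from h import *
s=manip.sense(); print(s["ee_pos"],s["joint_velocities"].round(3),s["clock"])
print(go((553,-96.5,97),np.radians(-2)))
w=Cam("wrist"); w.crop("w2.png",250,130,530,400,2.8)
for n,P in [("lid",(553,-96.5,108)),("tin",(550.5,-190,70)),("box",(618,-141,48))]: print(n,w.px(P).round(1))
E
```

```text
clock: 2.6
ee_pos: [552.6, -95.4, 200.6]
tcp_rot: [0.492, 0.508, 0.492, -0.508]
ft_force: [0.5, 0.4, 0.3]
gripper_width: 1.0
[552.60368321 -95.36065601 200.57728118] [-0.005  0.005 -0.002 -0.001 -0.001  0.001] 2.6
(array([1.726, 0.005, 0.019]), array([ 0.04,  0.  , -0.01]))
lid [321.3 253.4]
tin [321.6 356.1]
box [407.1 281.7]
```

View pics/w2.png

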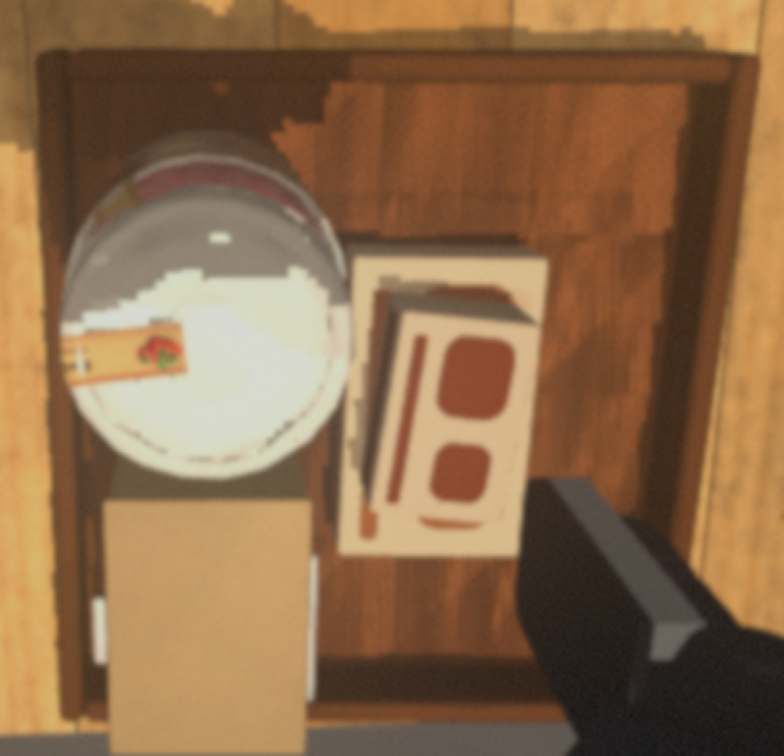

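```bash
python3 -m handwheel '[{"dx":0.5,"dy":0,"dz":0,"wx":0,"wy":0,"wz":0,"claw":0},{"dx":1.0,"dy":0,"dz":0,"wx":0,"wy":0,"wz":0,"claw":0},{"dx":1.3,"dy":0,"dz":0,"wx":0,"wy":0,"wz":0,"claw":0},{"dx":1.6,"dy":0,"dz":0,"wx":0,"wy":0,"wz":0,"claw":0},{"dx":1.73,"dy":0,"dz":0,"wx":0,"wy":0,"wz":0,"claw":0},{"dx":1.73,"dy":0,"dz":0,"wx":0,"wy":0,"wz":0,"claw":0},{"dx":1.73,"dy":0,"dz":0,"wx":0,"wy":0,"wz":0,"claw":0},{"dx":1.73,"dy":0,"dz":0,"wx":0,"wy":0,"wz":0,"claw":1},{"dx":1.73,"dy":0,"dz":0,"wx":0,"wy":0,"wz":0,"claw":1},{"dx":1.73,"dy":0,"dz":0,"wx":0,"wy":0,"wz":0,"claw":1},{"dx":1.73,"dy":0,"dz":0,"wx":0,"wy":0,"wz":0,"claw":1},{"dx":1.73,"dy":0,"dz":0,"wx":0,"wy":0,"wz":0,"claw":1}]'
python3 - <<'E'
from h import *
w=Cam("wrist"); cv2.imwrite("pics/w3.png",w.img[:,:,::-1])
print(w.at(415,276.5,48))
s=manip.sense(); print(s["ee_pos"],s["ft_force"],s["gripper_width"])
E
```

```text
clock: 4.15
ee_pos: [554.5, -96.9, 97.9]
tcp_rot: [0.493, 0.509, 0.49, -0.507]
ft_force: [3.5, -0.1, 5.4]
gripper_width: 0.736
[600.17586845 -97.39815798  48.        ]
[554.48845664 -96.82824497  97.93939587] [2.72863021 0.01409645 5.67568314] 0.7341963105112632
```

View pics/w3.png

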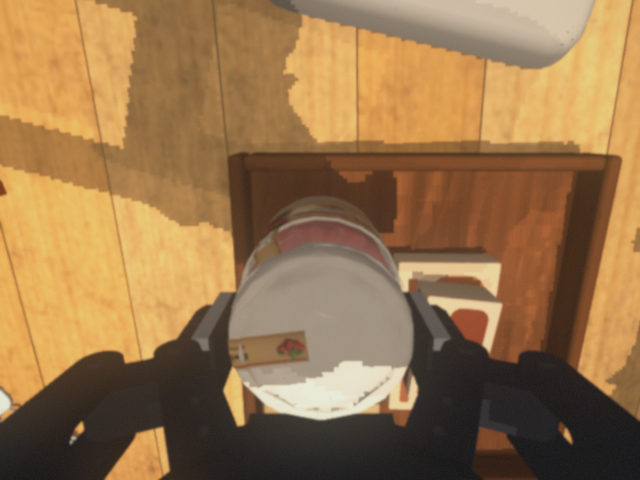

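```bash
python3 -m handwheel '[{"dx":-0.2,"dy":0,"dz":0,"wx":0,"wy":0,"wz":0,"claw":1},{"dx":-0.5,"dy":0,"dz":0,"wx":0,"wy":0,"wz":0,"claw":1},{"dx":-0.9,"dy":0,"dz":0,"wx":0,"wy":0,"wz":0,"claw":1},{"dx":-1.2,"dy":0,"dz":0,"wx":0,"wy":0,"wz":0,"claw":1},{"dx":-1.2,"dy":-0.5,"dz":-0.5,"wx":0,"wy":0,"wz":0,"claw":1},{"dx":-1.2,"dy":-1.0,"dz":-1.0,"wx":0,"wy":0,"wz":0,"claw":1},{"dx":-1.2,"dy":-1.4,"dz":-1.4,"wx":0,"wy":0,"wz":0,"claw":1},{"dx":-1.2,"dy":-1.7,"dz":-1.7,"wx":0,"wy":0,"wz":0,"claw":1},{"dx":-1.2,"dy":-1.87,"dz":-1.88,"wx":0,"wy":0,"wz":0,"claw":1},{"dx":-1.2,"dy":-1.87,"dz":-1.88,"wx":0,"wy":0,"wz":0,"claw":1},{"dx":-1.2,"dy":-1.87,"dz":-1.88,"wx":0,"wy":0,"wz":0,"claw":1},{"dx":-1.2,"dy":-1.87,"dz":-1.88,"wx":0,"wy":0,"wz":0,"claw":1}]'
python3 - <<'E'
from h import *
s=manip.sense(); print(s["ee_pos"],s["ft_force"],s["gripper_width"])
print(go((445,20,89.5),np.radians(-2)))
w=Cam("scene"); cv2.imwrite("pics/s3.png",w.img[100:400,150:500,::-1])
E
```

```text
clock: 5.7
ee_pos: [445.0, 19.4, 168.1]
tcp_rot: [-0.491, -0.508, -0.491, 0.509]
ft_force: [0.6, -0.5, -4.7]
gripper_width: 0.734
[444.95326973  19.3760307  168.07181191] [ 0.58291097 -0.45633036 -4.72163697] 0.733945168733805
(array([ 1.31e+00,  1.00e-03, -1.10e-02]), array([0.01, 0.  , 0.  ]))
```

View pics/s3.png

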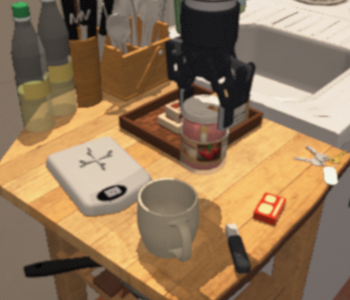

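The jar is held upright with the correct weight, about 4.7 N. I'll lower it.

```bash
python3 -m handwheel '[{"dx":0.4,"dy":0,"dz":0,"wx":0,"wy":0,"wz":0,"claw":1},{"dx":0.8,"dy":0,"dz":0,"wx":0,"wy":0,"wz":0,"claw":1},{"dx":1.1,"dy":0,"dz":0,"wx":0,"wy":0,"wz":0,"claw":1},{"dx":1.22,"dy":0,"dz":0,"wx":0,"wy":0,"wz":0,"claw":1},{"dx":1.28,"dy":0,"dz":0,"wx":0,"wy":0,"wz":0,"claw":1},{"dx":1.28,"dy":0,"dz":0,"wx":0,"wy":0,"wz":0,"claw":1},{"dx":1.28,"dy":0,"dz":0,"wx":0,"wy":0,"wz":0,"claw":1}]'
python3 -m handwheel '[{"dx":0.02,"dy":0,"dz":0,"wx":0,"wy":0,"wz":0,"claw":1},{"dx":0.03,"dy":0,"dz":0,"wx":0,"wy":0,"wz":0,"claw":1}]'
```

```text
clock: 6.62
ee_pos: [445.1, 19.9, 92.2]
tcp_rot: [0.492, 0.509, 0.491, -0.508]
ft_force: [-0.0, -0.7, -4.2]
gripper_width: 0.731
clock: 6.88
ee_pos: [444.6, 20.0, 89.7]
tcp_rot: [0.492, 0.508, 0.492, -0.508]
ft_force: [0.6, 0.3, -4.0]
gripper_width: 0.735
```

```bash
python3 -m handwheel '[{"dx":0.02,"dy":0,"dz":0,"wx":0,"wy":0,"wz":0,"claw":1},{"dx":0.02,"dy":0,"dz":0,"wx":0,"wy":0,"wz":0,"claw":1}]'
```

```text
clock: 7.12
ee_pos: [444.6, 20.0, 89.0]
tcp_rot: [0.492, 0.508, 0.492, -0.508]
ft_force: [-2.1, 0.1, 1.3]
gripper_width: 0.732
```

```bash
python3 -m handwheel '[{"dx":0,"dy":0,"dz":0,"wx":0,"wy":0,"wz":0,"claw":0},{"dx":0,"dy":0,"dz":0,"wx":0,"wy":0,"wz":0,"claw":0},{"dx":0,"dy":0,"dz":0,"wx":0,"wy":0,"wz":0,"claw":0},{"dx":0,"dy":0,"dz":0,"wx":0,"wy":0,"wz":0,"claw":0},{"dx":-0.3,"dy":0,"dz":0,"wx":0,"wy":0,"wz":0,"claw":0},{"dx":-0.9,"dy":0,"dz":0,"wx":0,"wy":0,"wz":0,"claw":0},{"dx":-1.4,"dy":0,"dz":0,"wx":0,"wy":0,"wz":0,"claw":0},{"dx":-1.4,"dy":0.5,"dz":0.9,"wx":0,"wy":0,"wz":0,"claw":0},{"dx":-1.4,"dy":1.0,"dz":1.8,"wx":0,"wy":0,"wz":0,"claw":0},{"dx":-1.4,"dy":1.5,"dz":2.7,"wx":0,"wy":0,"wz":0,"claw":0},{"dx":-1.4,"dy":1.8,"dz":3.3,"wx":0,"wy":0,"wz":0,"claw":0},{"dx":-1.4,"dy":1.89,"dz":3.43,"wx":0,"wy":0,"wz":0,"claw":0}]'
python3 -m handwheel '[{"dx":0,"dy":0,"dz":0,"wx":0,"wy":0,"wz":0,"claw":0},{"dx":0,"dy":0,"dz":0,"wx":0,"wy":0,"wz":0,"claw":0},{"dx":0,"dy":0,"dz":0,"wx":0,"wy":0,"wz":0,"claw":0}]'
python3 - <<'E'
from h import *
print(go((551,-189.5,62),np.radians(-2)))
w=Cam("wrist"); cv2.imwrite("pics/w4.png",w.img[:,:,::-1])
for n,P in [("tin",(551,-189.5,70)),("box",(618,-141,48))]: print(n,w.px(P).round(1))
t=Cam("top"); cv2.imwrite("pics/t3.png",t.img[:,:,::-1])
E
```

```text
clock: 8.62
ee_pos: [551.4, -191.8, 171.6]
tcp_rot: [-0.491, -0.509, -0.491, 0.509]
ft_force: [0.5, 0.6, -0.5]
gripper_width: 0.998
clock: 9.0
ee_pos: [550.7, -188.2, 172.6]
tcp_rot: [0.492, 0.508, 0.492, -0.508]
ft_force: [-0.0, -0.2, -1.1]
gripper_width: 0.999
(array([1.844, 0.005, 0.022]), array([ 0.04, -0.  , -0.  ]))
tin [321.1 248.7]
box [424.2 162.3]
```

View pics/w4.png

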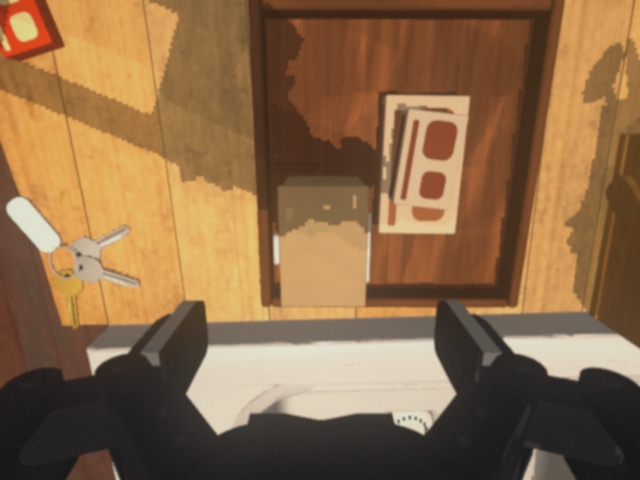

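View pics/t3.png

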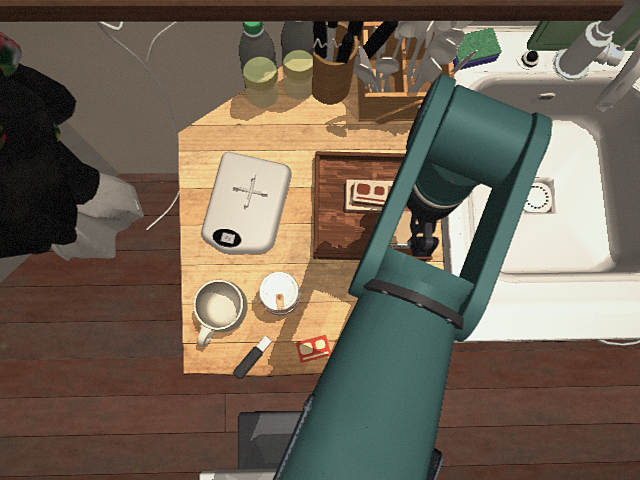

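```bash
python3 -m handwheel '[{"dx":0.5,"dy":0,"dz":0,"wx":0,"wy":0,"wz":0,"claw":0},{"dx":1.0,"dy":0.01,"dz":0.0,"wx":0,"wy":0,"wz":0,"claw":0},{"dx":1.4,"dy":0.01,"dz":0.0,"wx":0,"wy":0,"wz":0,"claw":0},{"dx":1.7,"dy":0.01,"dz":0.0,"wx":0,"wy":0,"wz":0,"claw":0},{"dx":1.83,"dy":0.01,"dz":0.0,"wx":0,"wy":0,"wz":0,"claw":0},{"dx":1.83,"dy":0.01,"dz":0.0,"wx":0,"wy":0,"wz":0,"claw":0},{"dx":1.83,"dy":0.01,"dz":0.0,"wx":0,"wy":0,"wz":0,"claw":0},{"dx":1.83,"dy":0.01,"dz":0.0,"wx":0,"wy":0,"wz":0,"claw":1},{"dx":1.83,"dy":0.01,"dz":0.0,"wx":0,"wy":0,"wz":0,"claw":1},{"dx":1.83,"dy":0.01,"dz":0.0,"wx":0,"wy":0,"wz":0,"claw":1},{"dx":1.83,"dy":0.01,"dz":0.0,"wx":0,"wy":0,"wz":0,"claw":1},{"dx":1.83,"dy":0.01,"dz":0.0,"wx":0,"wy":0,"wz":0,"claw":1}]'
python3 -m handwheel '[{"dx":0,"dy":0,"dz":0,"wx":0,"wy":0,"wz":0,"claw":1}]'
```

```text
clock: 10.6
ee_pos: [552.3, -189.8, 63.7]
tcp_rot: [0.492, 0.509, 0.491, -0.508]
ft_force: [0.5, 0.4, 5.4]
gripper_width: 0.614
clock: 10.72
ee_pos: [552.3, -189.8, 63.7]
tcp_rot: [0.492, 0.509, 0.491, -0.508]
ft_force: [0.5, -0.5, 6.1]
gripper_width: 0.611
```

```bash
python3 -m handwheel '[{"dx":-0.2,"dy":0,"dz":0,"wx":0,"wy":0,"wz":0,"claw":1},{"dx":-0.5,"dy":0,"dz":0,"wx":0,"wy":0,"wz":0,"claw":1},{"dx":-0.9,"dy":0,"dz":0,"wx":0,"wy":0,"wz":0,"claw":1},{"dx":-1.2,"dy":0,"dz":0,"wx":0,"wy":0,"wz":0,"claw":1},{"dx":-1.2,"dy":-0.5,"dz":-0.5,"wx":0,"wy":0,"wz":0,"claw":1},{"dx":-1.2,"dy":-1.0,"dz":-1.0,"wx":0,"wy":0,"wz":0,"claw":1},{"dx":-1.2,"dy":-1.4,"dz":-1.4,"wx":0,"wy":0,"wz":0,"claw":1},{"dx":-1.2,"dy":-1.7,"dz":-1.7,"wx":0,"wy":0,"wz":0,"claw":1},{"dx":-1.2,"dy":-1.85,"dz":-1.93,"wx":0,"wy":0,"wz":0,"claw":1},{"dx":-1.2,"dy":-1.85,"dz":-1.93,"wx":0,"wy":0,"wz":0,"claw":1},{"dx":-1.2,"dy":-1.85,"dz":-1.93,"wx":0,"wy":0,"wz":0,"claw":1},{"dx":-1.2,"dy":-1.85,"dz":-1.93,"wx":0,"wy":0,"wz":0,"claw":1}]'
python3 - <<'E'
from h import *
s=manip.sense(); print(s["ee_pos"],s["ft_force"],s["gripper_width"])
w=Cam("scene"); cv2.imwrite("pics/s4.png",cv2.resize(w.img[150:320,250:450,::-1],None,fx=3,fy=3))
E
```

```text
clock: 12.22
ee_pos: [445.0, -70.7, 134.5]
tcp_rot: [-0.492, -0.508, -0.491, 0.508]
ft_force: [-0.0, 0.1, -2.0]
gripper_width: 0.612
[445.00572626 -70.68049728 134.53324758] [-0.0250181   0.11462224 -1.97086569] 0.6120100269159776
```

View pics/s4.png

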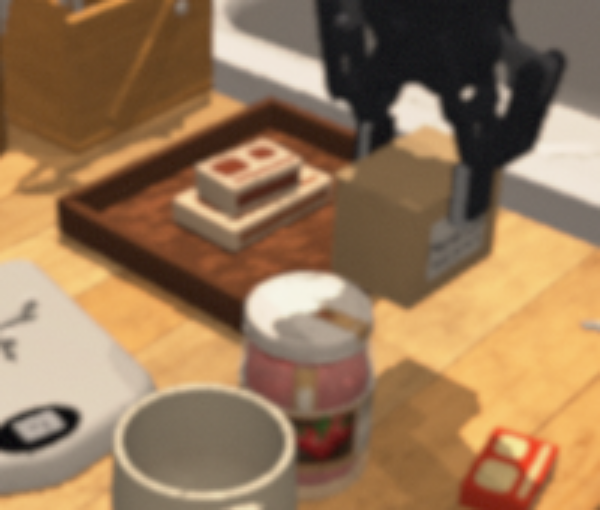

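```bash
python3 -m handwheel '[{"dx":0.4,"dy":0,"dz":0,"wx":0,"wy":0,"wz":0,"claw":1},{"dx":0.8,"dy":0,"dz":0,"wx":0,"wy":0,"wz":0,"claw":1},{"dx":1.1,"dy":0,"dz":0,"wx":0,"wy":0,"wz":0,"claw":1},{"dx":1.22,"dy":0,"dz":0,"wx":0,"wy":0,"wz":0,"claw":1},{"dx":1.28,"dy":0,"dz":0,"wx":0,"wy":0,"wz":0,"claw":1},{"dx":1.28,"dy":0,"dz":0,"wx":0,"wy":0,"wz":0,"claw":1},{"dx":1.3,"dy":0,"dz":0,"wx":0,"wy":0,"wz":0,"claw":1},{"dx":1.32,"dy":0,"dz":0,"wx":0,"wy":0,"wz":0,"claw":1},{"dx":1.34,"dy":0,"dz":0,"wx":0,"wy":0,"wz":0,"claw":1},{"dx":1.34,"dy":0,"dz":0,"wx":0,"wy":0,"wz":0,"claw":1}]'
```

```text
clock: 13.52
ee_pos: [444.7, -70.1, 54.7]
tcp_rot: [0.492, 0.508, 0.491, -0.508]
ft_force: [-1.1, 0.3, 3.0]
gripper_width: 0.612
```

```bash
python3 -m handwheel '[{"dx":0,"dy":0,"dz":0,"wx":0,"wy":0,"wz":0,"claw":0},{"dx":0,"dy":0,"dz":0,"wx":0,"wy":0,"wz":0,"claw":0},{"dx":0,"dy":0,"dz":0,"wx":0,"wy":0,"wz":0,"claw":0},{"dx":-0.3,"dy":0,"dz":0,"wx":0,"wy":0,"wz":0,"claw":0},{"dx":-0.9,"dy":0,"dz":0,"wx":0,"wy":0,"wz":0,"claw":0},{"dx":-1.6,"dy":0.2,"dz":0,"wx":0,"wy":0,"wz":0,"claw":0},{"dx":-1.6,"dy":1.0,"dz":0.4,"wx":0,"wy":0,"wz":0,"claw":0},{"dx":-1.6,"dy":1.9,"dz":0.7,"wx":0,"wy":0,"wz":0,"claw":0},{"dx":-1.6,"dy":2.6,"dz":0.95,"wx":0,"wy":0,"wz":0,"claw":0},{"dx":-1.6,"dy":2.94,"dz":1.06,"wx":0,"wy":0,"wz":0,"claw":0},{"dx":-1.6,"dy":2.94,"dz":1.06,"wx":0,"wy":0,"wz":0,"claw":0},{"dx":-1.6,"dy":2.94,"dz":1.06,"wx":0,"wy":0,"wz":0,"claw":0}]'
python3 -m handwheel '[{"dx":0,"dy":0,"dz":0,"wx":0,"wy":0,"wz":0,"claw":0},{"dx":0,"dy":0,"dz":0,"wx":0,"wy":0,"wz":0,"claw":0}]'
python3 - <<'E'
from h import *
w=Cam("wrist"); w.crop("w5.png",200,120,440,320,3.3)
for n,P in [("cart",(621,-147,26)),("box",(618,-141,48))]: print(n,w.px(P).round(1))
E
```

```text
clock: 15.02
ee_pos: [617.9, -139.1, 149.7]
tcp_rot: [-0.491, -0.508, -0.492, 0.508]
ft_force: [1.4, -0.4, 0.4]
gripper_width: 0.999
clock: 15.28
ee_pos: [618.1, -139.1, 150.5]
tcp_rot: [0.492, 0.508, 0.492, -0.508]
ft_force: [0.0, -0.5, -0.2]
gripper_width: 0.995
cart [325.2 248.1]
box [320.5 249.5]
```

View pics/w5.png

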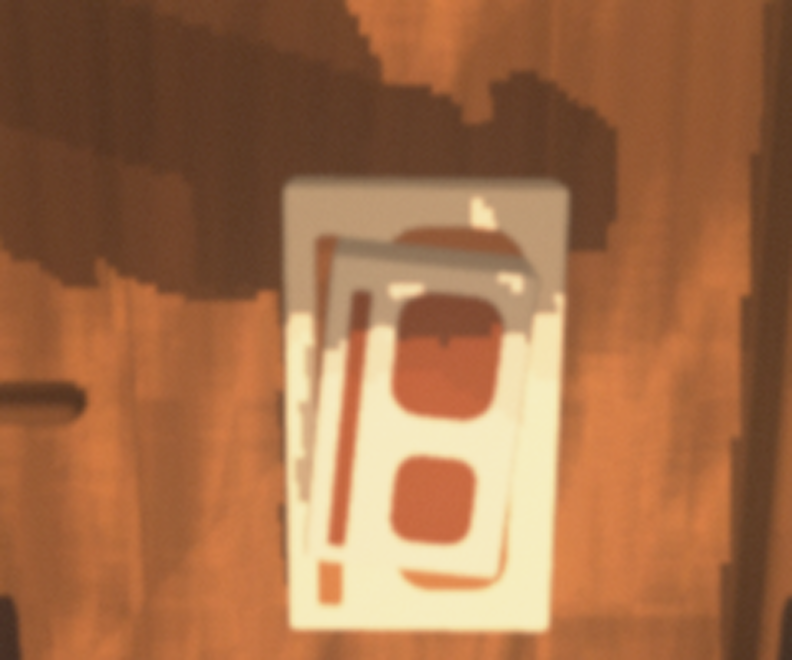

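Run:
```python
from h import *
w=Cam("wrist")
for n,pts,z in [("box",[(335,255),(535,275),(498,577),(305,560)],48),("cart",[(285,185),(568,185),(548,630),(292,630)],26)]:
    a=np.array([w.at(200+u/3.3,120+v/3.3,z)[:2] for u,v in pts]); print(n,a.round(1).tolist(),a.mean(0).round(1),[round(np.linalg.norm(a[i]-a[i-1]),1) for i in range(4)],[round(np.degrees(np.arctan2(*(a[i]-a[i-1])[::-1])),1) for i in range(4)])
for y in(-2,-6.5): print(go((620.5,-139,47),np.radians(y)))
```

```text
box [[607.9, -108.3], [643.8, -113.1], [636.5, -171.9], [599.4, -167.2]] [ 621.9 -140.1] [np.float64(59.5), np.float64(36.2), np.float64(59.3), np.float64(37.4)] [np.float64(81.8), np.float64(-7.7), np.float64(-97.1), np.float64(172.7)]
cart [[597.7, -98.0], [652.6, -99.8], [648.6, -194.6], [593.7, -192.7]] [ 623.2 -146.3] [np.float64(94.8), np.float64(54.9), np.float64(94.9), np.float64(54.9)] [np.float64(87.6), np.float64(-1.9), np.float64(-92.4), np.float64(178.1)]
(array([ 1.725,  0.035, -0.006]), array([ 0.02,  0.  , -0.01]))
(array([ 1.725,  0.035, -0.006]), array([ 0.92,  0.  , -0.01]))
```

```bash
python3 -m handwheel '[{"dx":0.4,"dy":0.04,"dz":0.01,"wx":1.1,"wy":0,"wz":0,"claw":0.2},{"dx":0.8,"dy":0.04,"dz":0.01,"wx":1.1,"wy":0,"wz":0,"claw":0.2},{"dx":1.2,"dy":0.04,"dz":0.01,"wx":1.1,"wy":0,"wz":0,"claw":0.2},{"dx":1.5,"dy":0.04,"dz":0.01,"wx":1.1,"wy":0,"wz":0,"claw":0.2},{"dx":1.7,"dy":0.04,"dz":0.01,"wx":1.1,"wy":0,"wz":0,"claw":0.2},{"dx":1.7,"dy":0.04,"dz":0.01,"wx":1.1,"wy":0,"wz":0,"claw":0.2},{"dx":1.7,"dy":0.04,"dz":0.01,"wx":1.1,"wy":0,"wz":0,"claw":0.2},{"dx":1.7,"dy":0.04,"dz":0.01,"wx":1.1,"wy":0,"wz":0,"claw":1},{"dx":1.7,"dy":0.04,"dz":0.01,"wx":1.1,"wy":0,"wz":0,"claw":1},{"dx":1.7,"dy":0.04,"dz":0.01,"wx":1.1,"wy":0,"wz":0,"claw":1},{"dx":1.7,"dy":0.04,"dz":0.01,"wx":1.1,"wy":0,"wz":0,"claw":1},{"dx":1.7,"dy":0.04,"dz":0.01,"wx":1.1,"wy":0,"wz":0,"claw":1}]'
python3 -m handwheel '[{"dx":0,"dy":0,"dz":0,"wx":0,"wy":0,"wz":0,"claw":1}]'
```

```text
clock: 16.88
ee_pos: [621.8, -140.4, 49.4]
tcp_rot: [0.467, 0.532, 0.466, -0.531]
ft_force: [0.2, 0.1, 6.4]
gripper_width: 0.427
clock: 17.0
ee_pos: [621.8, -140.4, 49.4]
tcp_rot: [0.467, 0.532, 0.466, -0.531]
ft_force: [-0.1, -0.1, 5.6]
gripper_width: 0.428
```

```bash
python3 -m handwheel '[{"dx":-0.2,"dy":0,"dz":0,"wx":0,"wy":0,"wz":0,"claw":1},{"dx":-0.5,"dy":0,"dz":0,"wx":0,"wy":0,"wz":0,"claw":1},{"dx":-0.9,"dy":0,"dz":0,"wx":0,"wy":0,"wz":0,"claw":1},{"dx":-1.1,"dy":-0.3,"dz":0.05,"wx":0,"wy":0,"wz":0,"claw":1},{"dx":-1.1,"dy":-1.0,"dz":0.2,"wx":0,"wy":0,"wz":0,"claw":1},{"dx":-1.1,"dy":-1.7,"dz":0.3,"wx":0,"wy":0,"wz":0,"claw":1},{"dx":-1.1,"dy":-2.3,"dz":0.4,"wx":0,"wy":0,"wz":0,"claw":1},{"dx":-1.1,"dy":-2.8,"dz":0.5,"wx":0,"wy":0,"wz":0,"claw":1},{"dx":-1.1,"dy":-2.99,"dz":0.5,"wx":0,"wy":0,"wz":0,"claw":1},{"dx":-1.1,"dy":-2.99,"dz":0.5,"wx":0,"wy":0,"wz":0,"claw":1},{"dx":-1.1,"dy":-2.99,"dz":0.5,"wx":0,"wy":0,"wz":0,"claw":1},{"dx":-1.1,"dy":-2.99,"dz":0.5,"wx":0,"wy":0,"wz":0,"claw":1}]'
python3 - <<'E'
from h import *
s=manip.sense(); print(s["ee_pos"],s["ft_force"],s["gripper_width"])
w=Cam("wrist"); cv2.imwrite("pics/w6.png",w.img[:,:,::-1])
E
```

```text
clock: 18.5
ee_pos: [440.1, -146.8, 114.1]
tcp_rot: [0.467, 0.531, 0.467, -0.531]
ft_force: [-0.9, -0.5, -1.0]
gripper_width: 0.429
[ 440.0932437  -146.80340535  114.14696024] [-0.89213329 -0.46171978 -1.04970524] 0.42861363233990146
```

View pics/w6.png

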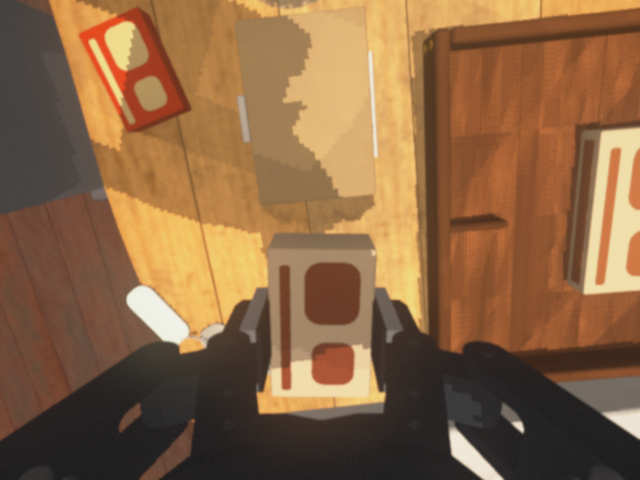

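```bash
python3 -m handwheel '[{"dx":0.4,"dy":0,"dz":0,"wx":0,"wy":0,"wz":0,"claw":1},{"dx":0.8,"dy":0,"dz":0,"wx":0,"wy":0,"wz":0,"claw":1},{"dx":1.2,"dy":0,"dz":0,"wx":0,"wy":0,"wz":0,"claw":1},{"dx":1.38,"dy":0,"dz":0,"wx":0,"wy":0,"wz":0,"claw":1},{"dx":1.44,"dy":0,"dz":0,"wx":0,"wy":0,"wz":0,"claw":1},{"dx":1.47,"dy":0,"dz":0,"wx":0,"wy":0,"wz":0,"claw":1},{"dx":1.49,"dy":0,"dz":0,"wx":0,"wy":0,"wz":0,"claw":1},{"dx":1.51,"dy":0,"dz":0,"wx":0,"wy":0,"wz":0,"claw":1},{"dx":1.51,"dy":0,"dz":0,"wx":0,"wy":0,"wz":0,"claw":1}]'
```

```text
clock: 19.68
ee_pos: [439.4, -146.8, 23.7]
tcp_rot: [0.467, 0.531, 0.467, -0.531]
ft_force: [0.6, 1.1, -0.5]
gripper_width: 0.43
```

```bash
python3 -m handwheel '[{"dx":0,"dy":0,"dz":0,"wx":0,"wy":0,"wz":0,"claw":0.3},{"dx":0,"dy":0,"dz":0,"wx":0,"wy":0,"wz":0,"claw":0.3},{"dx":0,"dy":0,"dz":0,"wx":0,"wy":0,"wz":0,"claw":0.3},{"dx":-0.3,"dy":0,"dz":0,"wx":0,"wy":0,"wz":0,"claw":0.3},{"dx":-0.9,"dy":0,"dz":0,"wx":0,"wy":0,"wz":0,"claw":0.1},{"dx":-1.7,"dy":0.2,"dz":0,"wx":0,"wy":0,"wz":0,"claw":0.1},{"dx":-1.8,"dy":1.0,"dz":-0.1,"wx":-0.5,"wy":0,"wz":0,"claw":0.1},{"dx":-1.8,"dy":1.9,"dz":-0.2,"wx":-1.1,"wy":0,"wz":0,"claw":0.1},{"dx":-1.8,"dy":2.6,"dz":-0.3,"wx":-1.1,"wy":0,"wz":0,"claw":0.1},{"dx":-1.8,"dy":3.02,"dz":-0.4,"wx":-1.1,"wy":0,"wz":0,"claw":0.1},{"dx":-1.8,"dy":3.02,"dz":-0.4,"wx":-1.1,"wy":0,"wz":0,"claw":0.1},{"dx":-1.8,"dy":3.02,"dz":-0.4,"wx":-1.1,"wy":0,"wz":0,"claw":0.1}]'
python3 -m handwheel '[{"dx":0,"dy":0,"dz":0,"wx":0,"wy":0,"wz":0,"claw":0.1},{"dx":0,"dy":0,"dz":0,"wx":0,"wy":0,"wz":0,"claw":0.1}]'
python3 - <<'E'
from h import *
w=Cam("wrist"); w.crop("w7.png",200,120,440,340,3.3)
print(go((622.5,-146.5,27.5),np.radians(-2)))
w=Cam("scene"); cv2.imwrite("pics/s5.png",cv2.resize(w.img[150:350,250:500,::-1],None,fx=3,fy=3))
E
```

```text
clock: 21.18
ee_pos: [621.3, -146.3, 131.1]
tcp_rot: [-0.491, -0.508, -0.492, 0.509]
ft_force: [-0.6, 0.2, -0.2]
gripper_width: 0.9
clock: 21.42
ee_pos: [621.4, -146.5, 131.9]
tcp_rot: [0.492, 0.508, 0.491, -0.508]
ft_force: [-0.4, 0.5, -0.4]
gripper_width: 0.902
(array([ 1.74 ,  0.015, -0.   ]), array([ 0.02,  0.  , -0.  ]))
```

View pics/w7.png

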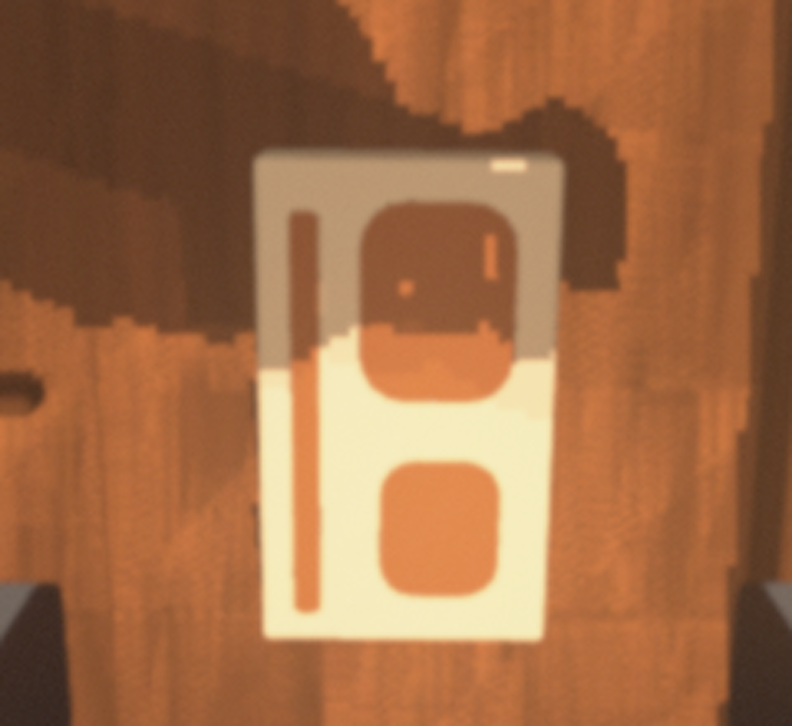

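View pics/s5.png

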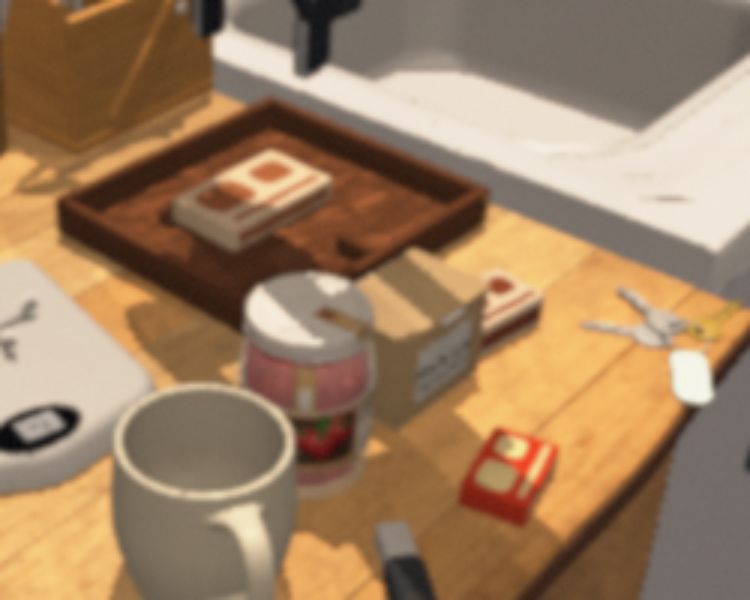

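```bash
python3 -m handwheel '[{"dx":0.4,"dy":0.01,"dz":0,"wx":0,"wy":0,"wz":0,"claw":0.1},{"dx":0.8,"dy":0.01,"dz":0,"wx":0,"wy":0,"wz":0,"claw":0.1},{"dx":1.2,"dy":0.01,"dz":0,"wx":0,"wy":0,"wz":0,"claw":0.1},{"dx":1.5,"dy":0.01,"dz":0,"wx":0,"wy":0,"wz":0,"claw":0.1},{"dx":1.7,"dy":0.01,"dz":0,"wx":0,"wy":0,"wz":0,"claw":0.1},{"dx":1.7,"dy":0.01,"dz":0,"wx":0,"wy":0,"wz":0,"claw":0.1},{"dx":1.7,"dy":0.01,"dz":0,"wx":0,"wy":0,"wz":0,"claw":0.1},{"dx":1.7,"dy":0.01,"dz":0,"wx":0,"wy":0,"wz":0,"claw":1},{"dx":1.7,"dy":0.01,"dz":0,"wx":0,"wy":0,"wz":0,"claw":1},{"dx":1.7,"dy":0.01,"dz":0,"wx":0,"wy":0,"wz":0,"claw":1},{"dx":1.7,"dy":0.01,"dz":0,"wx":0,"wy":0,"wz":0,"claw":1},{"dx":1.7,"dy":0.01,"dz":0,"wx":0,"wy":0,"wz":0,"claw":1}]'
python3 -m handwheel '[{"dx":0,"dy":0,"dz":0,"wx":0,"wy":0,"wz":0,"claw":1}]'
```

```text
clock: 23.02
ee_pos: [623.7, -146.7, 31.1]
tcp_rot: [0.493, 0.509, 0.491, -0.508]
ft_force: [0.7, -0.4, 6.0]
gripper_width: 0.637
clock: 23.15
ee_pos: [623.7, -146.7, 31.1]
tcp_rot: [0.493, 0.509, 0.491, -0.508]
ft_force: [0.4, -0.1, 5.5]
gripper_width: 0.639
```

```bash
python3 -m handwheel '[{"dx":-0.2,"dy":0,"dz":0,"wx":0,"wy":0,"wz":0,"claw":1},{"dx":-0.5,"dy":0,"dz":0,"wx":0,"wy":0,"wz":0,"claw":1},{"dx":-0.9,"dy":0,"dz":-0.1,"wx":0,"wy":0,"wz":0,"claw":1},{"dx":-1.2,"dy":0,"dz":-0.5,"wx":0,"wy":0,"wz":0,"claw":1},{"dx":-1.2,"dy":0,"dz":-1.3,"wx":0,"wy":0,"wz":0,"claw":1},{"dx":-1.2,"dy":0,"dz":-2.1,"wx":0,"wy":0,"wz":0,"claw":1},{"dx":-1.2,"dy":0,"dz":-2.9,"wx":0,"wy":0,"wz":0,"claw":1},{"dx":-1.2,"dy":0,"dz":-3.4,"wx":0,"wy":0,"wz":0,"claw":1},{"dx":-1.2,"dy":0,"dz":-3.67,"wx":0,"wy":0,"wz":0,"claw":1},{"dx":-1.2,"dy":0,"dz":-3.67,"wx":0,"wy":0,"wz":0,"claw":1},{"dx":-1.2,"dy":0,"dz":-3.67,"wx":0,"wy":0,"wz":0,"claw":1},{"dx":-1.2,"dy":0,"dz":-3.67,"wx":0,"wy":0,"wz":0,"claw":1}]'
python3 - <<'E'
from h import *
s=manip.sense(); print(s["ee_pos"],s["ft_force"],s["gripper_width"])
print(go((631.5,73.5,57.5),np.radians(-2)))
w=Cam("wrist"); cv2.imwrite("pics/w8.png",w.img[:,:,::-1])
E
```

```text
clock: 24.65
ee_pos: [630.0, 72.4, 101.5]
tcp_rot: [-0.491, -0.509, -0.491, 0.509]
ft_force: [-0.5, -0.2, -1.4]
gripper_width: 0.633
[629.9977462   72.39278947 101.48384709] [-0.48039463 -0.21829482 -1.37234277] 0.6327023798921353
(array([ 0.733,  0.024, -0.02 ]), array([-0.,  0.,  0.]))
```

View pics/w8.png

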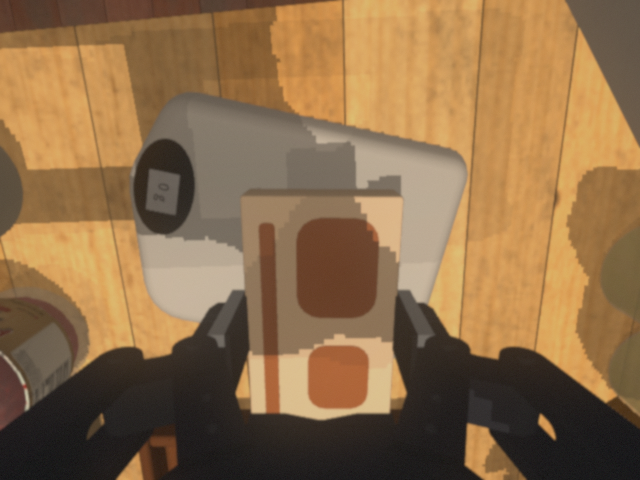

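```bash
python3 -m handwheel '[{"dx":0.3,"dy":0.02,"dz":-0.02,"wx":0,"wy":0,"wz":0,"claw":1},{"dx":0.5,"dy":0.02,"dz":-0.02,"wx":0,"wy":0,"wz":0,"claw":1},{"dx":0.62,"dy":0.02,"dz":-0.02,"wx":0,"wy":0,"wz":0,"claw":1},{"dx":0.67,"dy":0.02,"dz":-0.02,"wx":0,"wy":0,"wz":0,"claw":1},{"dx":0.7,"dy":0.02,"dz":-0.02,"wx":0,"wy":0,"wz":0,"claw":1},{"dx":0.72,"dy":0.02,"dz":-0.02,"wx":0,"wy":0,"wz":0,"claw":1},{"dx":0.74,"dy":0.02,"dz":-0.02,"wx":0,"wy":0,"wz":0,"claw":1},{"dx":0.74,"dy":0.02,"dz":-0.02,"wx":0,"wy":0,"wz":0,"claw":1}]'
```

```text
clock: 25.7
ee_pos: [631.2, 74.9, 57.3]
tcp_rot: [0.492, 0.508, 0.492, -0.508]
ft_force: [0.2, -0.0, -0.8]
gripper_width: 0.633
```

```bash
python3 -m handwheel '[{"dx":0.01,"dy":0,"dz":0.02,"wx":0,"wy":0,"wz":0,"claw":1},{"dx":0.01,"dy":0,"dz":0.02,"wx":0,"wy":0,"wz":0,"claw":0.1},{"dx":0.01,"dy":0,"dz":0.02,"wx":0,"wy":0,"wz":0,"claw":0.1},{"dx":0.01,"dy":0,"dz":0.02,"wx":0,"wy":0,"wz":0,"claw":0.1},{"dx":-0.3,"dy":0,"dz":0.02,"wx":0,"wy":0,"wz":0,"claw":0.1},{"dx":-0.9,"dy":0,"dz":0.02,"wx":0,"wy":0,"wz":0,"claw":0.1},{"dx":-1.6,"dy":0,"dz":0.02,"wx":0,"wy":0,"wz":0,"claw":0.1},{"dx":-2.2,"dy":0,"dz":0,"wx":0,"wy":0,"wz":0,"claw":0.1},{"dx":-2.2,"dy":0,"dz":0,"wx":0,"wy":0,"wz":0,"claw":0.1},{"dx":-2.2,"dy":0,"dz":0,"wx":0,"wy":0,"wz":0,"claw":0.1},{"dx":-2.2,"dy":0,"dz":0,"wx":0,"wy":0,"wz":0,"claw":0.1}]'
python3 - <<'E'
from h import *
w=Cam("wrist"); w.crop("w9.png",140,60,500,330,2.2)
for n,P in [("plate",(631.5,73.5,35)),("carton",(631.5,74,52)),("cross",(631.7,73.5,21))]: print(n,w.px(P).round(1),((w.px(P)-[140,60])*2.2).round())
s=Cam("scene"); s.crop("s6.png",190,225,310,325,6)
E
```

```text
clock: 27.08
ee_pos: [630.3, 74.8, 187.3]
tcp_rot: [-0.491, -0.507, -0.492, 0.509]
ft_force: [-0.4, -0.8, -0.8]
gripper_width: 0.901
plate [323.  228.6] [403. 371.]
carton [323. 234.] [403. 383.]
cross [323.2 224.2] [403. 361.]
```

View pics/w9.png

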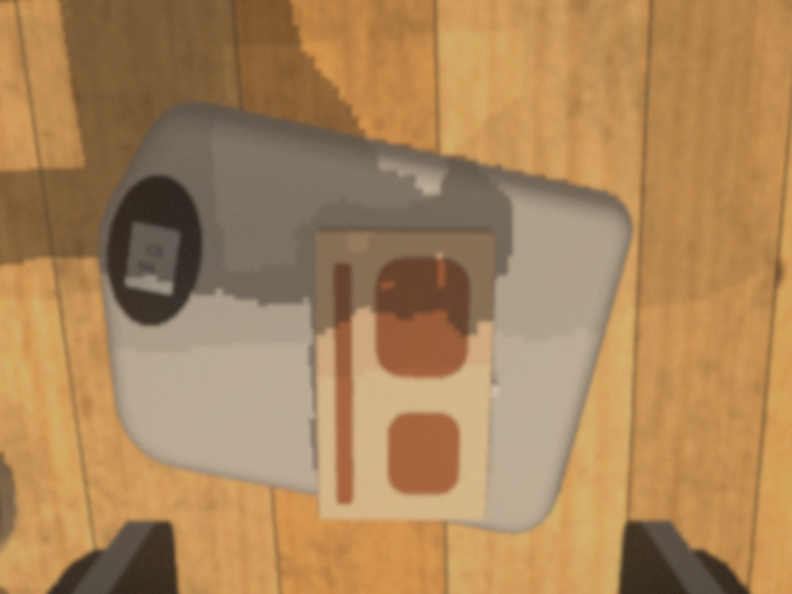

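View pics/s6.png

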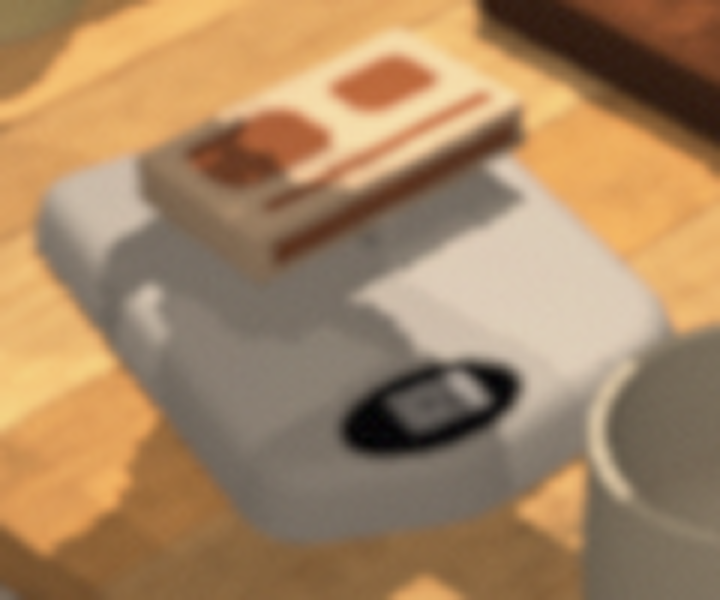

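Run:
```python
from h import *
print(go((439.4,-146.8,125),np.radians(-7.5)))
```

```text
(array([ 1.049, -3.056,  3.798]), array([1.12, 0.  , 0.04]))
```

```bash
python3 -m handwheel '[{"dx":0,"dy":-0.5,"dz":0.7,"wx":0.5,"wy":0,"wz":0,"claw":0.2},{"dx":0,"dy":-1.1,"dz":1.4,"wx":1.1,"wy":0,"wz":0,"claw":0.2},{"dx":0,"dy":-1.7,"dz":2.1,"wx":1.1,"wy":0,"wz":0,"claw":0.2},{"dx":0.2,"dy":-2.3,"dz":2.8,"wx":1.1,"wy":0,"wz":0,"claw":0.2},{"dx":0.5,"dy":-2.8,"dz":3.4,"wx":1.1,"wy":0,"wz":0,"claw":0.2},{"dx":0.8,"dy":-3.06,"dz":3.8,"wx":1.1,"wy":0,"wz":0,"claw":0.2},{"dx":1.05,"dy":-3.06,"dz":3.8,"wx":1.1,"wy":0,"wz":0,"claw":0.2},{"dx":1.05,"dy":-3.06,"dz":3.8,"wx":1.1,"wy":0,"wz":0,"claw":0.2},{"dx":1.05,"dy":-3.06,"dz":3.8,"wx":1.1,"wy":0,"wz":0,"claw":0.2},{"dx":1.05,"dy":-3.06,"dz":3.8,"wx":1.1,"wy":0,"wz":0,"claw":0.2},{"dx":1.05,"dy":-3.06,"dz":3.8,"wx":1.1,"wy":0,"wz":0,"claw":0.2}]'
python3 - <<'E'
from h import *
print(go((439.4,-146.8,25),np.radians(-7.5)))
w=Cam("wrist"); cv2.imwrite("pics/w10.png",w.img[:,:,::-1]); print(w.px((439.4,-146.8,22)))
E
```

```text
clock: 28.55
ee_pos: [440.8, -146.6, 126.7]
tcp_rot: [0.467, 0.531, 0.467, -0.531]
ft_force: [0.4, 0.1, -0.0]
gripper_width: 0.805
(array([ 1.695, -0.024,  0.006]), array([ 0.03,  0.  , -0.01]))
[318.30243988 246.1712093 ]
```

View pics/w10.png

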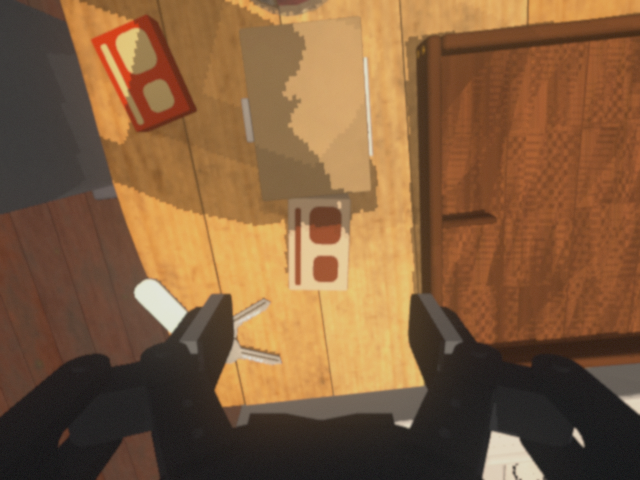

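```bash
python3 -m handwheel '[{"dx":0.4,"dy":-0.02,"dz":0,"wx":0,"wy":0,"wz":0,"claw":0.35},{"dx":0.8,"dy":-0.02,"dz":0,"wx":0,"wy":0,"wz":0,"claw":0.35},{"dx":1.2,"dy":-0.02,"dz":0,"wx":0,"wy":0,"wz":0,"claw":0.35},{"dx":1.5,"dy":-0.02,"dz":0,"wx":0,"wy":0,"wz":0,"claw":0.35},{"dx":1.69,"dy":-0.02,"dz":0,"wx":0,"wy":0,"wz":0,"claw":0.35},{"dx":1.69,"dy":-0.02,"dz":0,"wx":0,"wy":0,"wz":0,"claw":0.35},{"dx":1.69,"dy":-0.02,"dz":0,"wx":0,"wy":0,"wz":0,"claw":0.35},{"dx":1.69,"dy":-0.02,"dz":0,"wx":0,"wy":0,"wz":0,"claw":1},{"dx":1.69,"dy":-0.02,"dz":0,"wx":0,"wy":0,"wz":0,"claw":1},{"dx":1.69,"dy":-0.02,"dz":0,"wx":0,"wy":0,"wz":0,"claw":1},{"dx":1.69,"dy":-0.02,"dz":0,"wx":0,"wy":0,"wz":0,"claw":1},{"dx":1.69,"dy":-0.02,"dz":0,"wx":0,"wy":0,"wz":0,"claw":1}]'
python3 - <<'E'
from h import *
s=manip.sense(); print(s["ee_pos"],s["ft_force"],s["gripper_width"])
print(go((621,-140,105),np.radians(-7.5)))
E
```

```text
clock: 30.1
ee_pos: [440.0, -147.2, 26.0]
tcp_rot: [0.468, 0.532, 0.466, -0.531]
ft_force: [0.2, -0.7, 5.6]
gripper_width: 0.429
[ 439.97898123 -147.1933465    26.00274859] [ 0.23584627 -0.65406619  5.61267553] 0.42853257291218005
(array([-1.309,  2.98 , -0.507]), array([ 0.02,  0.01, -0.03]))
```

```bash
python3 -m handwheel '[{"dx":-0.3,"dy":0,"dz":0,"wx":0,"wy":0,"wz":0,"claw":1},{"dx":-0.9,"dy":0,"dz":0,"wx":0,"wy":0,"wz":0,"claw":1},{"dx":-1.3,"dy":0.2,"dz":0,"wx":0,"wy":0,"wz":0,"claw":1},{"dx":-1.3,"dy":0.9,"dz":-0.1,"wx":0,"wy":0,"wz":0,"claw":1},{"dx":-1.3,"dy":1.6,"dz":-0.2,"wx":0,"wy":0,"wz":0,"claw":1},{"dx":-1.3,"dy":2.3,"dz":-0.4,"wx":0,"wy":0,"wz":0,"claw":1},{"dx":-1.3,"dy":2.8,"dz":-0.5,"wx":0,"wy":0,"wz":0,"claw":1},{"dx":-1.3,"dy":2.99,"dz":-0.5,"wx":0,"wy":0,"wz":0,"claw":1},{"dx":-1.3,"dy":2.99,"dz":-0.5,"wx":0,"wy":0,"wz":0,"claw":1},{"dx":-1.3,"dy":2.99,"dz":-0.5,"wx":0,"wy":0,"wz":0,"claw":1},{"dx":-1.3,"dy":2.99,"dz":-0.5,"wx":0,"wy":0,"wz":0,"claw":1}]'
python3 - <<'E'
from h import *
s=manip.sense(); print(s["ee_pos"],s["ft_force"],s["gripper_width"])
print(go((621,-140,35),np.radians(-7.5)))
w=Cam("wrist"); cv2.imwrite("pics/w11.png",w.img[:,:,::-1])
E
```

```text
clock: 31.48
ee_pos: [619.8, -140.3, 102.9]
tcp_rot: [-0.466, -0.531, -0.467, 0.531]
ft_force: [-0.8, 0.9, -0.8]
gripper_width: 0.429
[ 619.79966791 -140.28802156  102.88164372] [-0.83719831  0.87929719 -0.80200216] 0.428819546928461
(array([ 1.131,  0.02 , -0.007]), array([ 0.01, -0.  ,  0.  ]))
```

View pics/w11.png

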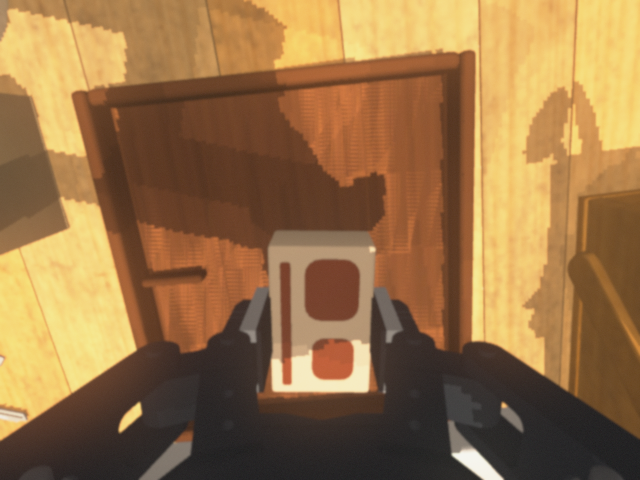

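```bash
python3 -m handwheel '[{"dx":0.4,"dy":0.02,"dz":0,"wx":0,"wy":0,"wz":0,"claw":1},{"dx":0.8,"dy":0.02,"dz":0,"wx":0,"wy":0,"wz":0,"claw":1},{"dx":1.0,"dy":0.02,"dz":0,"wx":0,"wy":0,"wz":0,"claw":1},{"dx":1.07,"dy":0.02,"dz":0,"wx":0,"wy":0,"wz":0,"claw":1},{"dx":1.1,"dy":0.02,"dz":0,"wx":0,"wy":0,"wz":0,"claw":1},{"dx":1.12,"dy":0.02,"dz":0,"wx":0,"wy":0,"wz":0,"claw":1},{"dx":1.14,"dy":0.02,"dz":0,"wx":0,"wy":0,"wz":0,"claw":1},{"dx":1.14,"dy":0.02,"dz":0,"wx":0,"wy":0,"wz":0,"claw":1}]'
```

```text
clock: 32.52
ee_pos: [622.4, -140.4, 35.0]
tcp_rot: [0.467, 0.532, 0.466, -0.531]
ft_force: [0.1, 0.1, 1.3]
gripper_width: 0.431
```

Contact. Next I release the small box, rise and move over the tin.

```bash
python3 -m handwheel '[{"dx":0,"dy":0,"dz":0,"wx":0,"wy":0,"wz":0,"claw":0.3},{"dx":0,"dy":0,"dz":0,"wx":0,"wy":0,"wz":0,"claw":0.3},{"dx":0,"dy":0,"dz":0,"wx":0,"wy":0,"wz":0,"claw":0.3},{"dx":-0.3,"dy":0,"dz":0,"wx":0,"wy":0,"wz":0,"claw":0.3},{"dx":-0.9,"dy":0,"dz":0,"wx":0,"wy":0,"wz":0,"claw":0.2},{"dx":-1.7,"dy":0,"dz":0,"wx":0,"wy":0,"wz":0,"claw":0},{"dx":-2.0,"dy":0,"dz":0,"wx":0,"wy":0,"wz":0,"claw":0},{"dx":-2.0,"dy":0,"dz":0,"wx":0,"wy":0,"wz":0,"claw":0},{"dx":-2.0,"dy":0,"dz":0,"wx":0,"wy":0,"wz":0,"claw":0}]'
python3 - <<'E'
from h import *
w=Cam("wrist"); cv2.imwrite("pics/w12.png",w.img[:,:,::-1]); print(w.px((621,-140,31)))
print(go((444.7,-70,140),np.radians(-2)))
E
```

```text
clock: 33.65
ee_pos: [620.9, -139.9, 152.1]
tcp_rot: [-0.466, -0.531, -0.468, 0.532]
ft_force: [0.0, -0.2, 0.1]
gripper_width: 0.997
[321.48105262 238.63506136]
(array([ 0.208, -3.058, -0.776]), array([-1.08, -0.01,  0.05]))
```

View pics/w12.png

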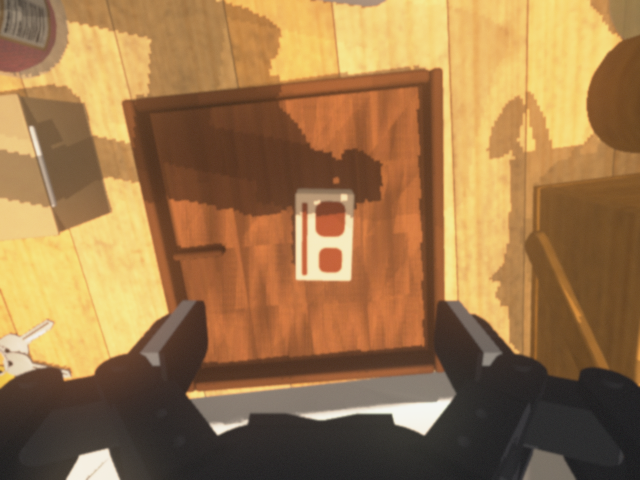

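```bash
python3 -m handwheel '[{"dx":0,"dy":-0.6,"dz":-0.15,"wx":-0.5,"wy":0,"wz":0,"claw":0},{"dx":0,"dy":-1.3,"dz":-0.35,"wx":-1.1,"wy":0,"wz":0,"claw":0},{"dx":0,"dy":-2.1,"dz":-0.5,"wx":-1.1,"wy":0,"wz":0,"claw":0},{"dx":0,"dy":-2.7,"dz":-0.7,"wx":-1.1,"wy":0,"wz":0,"claw":0},{"dx":0.2,"dy":-3.06,"dz":-0.78,"wx":-1.1,"wy":0,"wz":0,"claw":0},{"dx":0.2,"dy":-3.06,"dz":-0.78,"wx":-1.1,"wy":0,"wz":0,"claw":0},{"dx":0.2,"dy":-3.06,"dz":-0.78,"wx":-1.1,"wy":0,"wz":0,"claw":0},{"dx":0.2,"dy":-3.06,"dz":-0.78,"wx":-1.1,"wy":0,"wz":0,"claw":0}]'
python3 - <<'E'
from h import *
w=Cam("wrist"); cv2.imwrite("pics/w13.png",w.img[:,:,::-1]); print(w.px((444.7,-70,61)))
print(go((444.7,-70,54.5),np.radians(-2)))
E
```

```text
clock: 34.7
ee_pos: [446.8, -70.6, 142.4]
tcp_rot: [0.492, 0.508, 0.491, -0.508]
ft_force: [0.6, -0.6, 0.5]
gripper_width: 1.001
[316.92721953 256.79149433]
(array([ 1.466, -0.035, -0.009]), array([ 0.02, -0.  , -0.  ]))
```

View pics/w13.png

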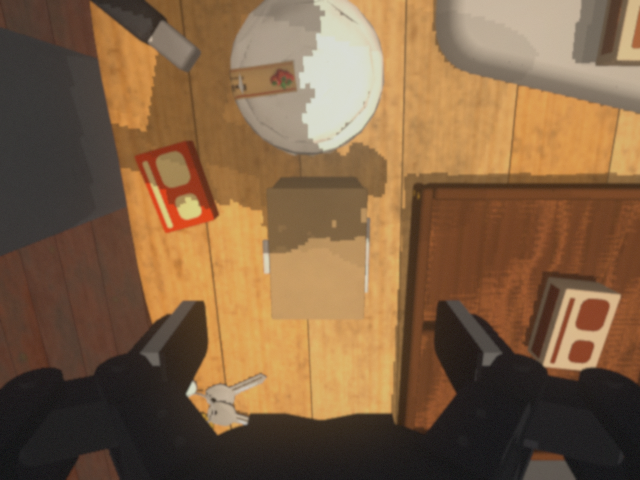

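```bash
python3 -m handwheel '[{"dx":0.4,"dy":-0.03,"dz":0,"wx":0,"wy":0,"wz":0,"claw":0},{"dx":0.8,"dy":-0.03,"dz":0,"wx":0,"wy":0,"wz":0,"claw":0},{"dx":1.1,"dy":-0.03,"dz":0,"wx":0,"wy":0,"wz":0,"claw":0},{"dx":1.3,"dy":-0.03,"dz":0,"wx":0,"wy":0,"wz":0,"claw":0},{"dx":1.45,"dy":-0.03,"dz":0,"wx":0,"wy":0,"wz":0,"claw":0},{"dx":1.45,"dy":-0.03,"dz":0,"wx":0,"wy":0,"wz":0,"claw":0},{"dx":1.45,"dy":-0.03,"dz":0,"wx":0,"wy":0,"wz":0,"claw":0},{"dx":1.45,"dy":-0.03,"dz":0,"wx":0,"wy":0,"wz":0,"claw":1},{"dx":1.45,"dy":-0.03,"dz":0,"wx":0,"wy":0,"wz":0,"claw":1},{"dx":1.45,"dy":-0.03,"dz":0,"wx":0,"wy":0,"wz":0,"claw":1},{"dx":1.45,"dy":-0.03,"dz":0,"wx":0,"wy":0,"wz":0,"claw":1},{"dx":1.45,"dy":-0.03,"dz":0,"wx":0,"wy":0,"wz":0,"claw":1}]'
python3 - <<'E'
from h import *
s=manip.sense(); print(s["ee_pos"],s["ft_force"],s["gripper_width"])
print(go((552,-189.5,130),np.radians(-2)))
E
```

```text
clock: 36.25
ee_pos: [444.7, -70.3, 56.3]
tcp_rot: [0.492, 0.509, 0.491, -0.508]
ft_force: [-0.4, -0.2, 6.1]
gripper_width: 0.616
[444.68702118 -70.2630884   56.3033513 ] [-0.40514484 -0.18121089  6.0756779 ] 0.6159255437526124
(array([-1.225,  1.855,  1.927]), array([ 0.02,  0.  , -0.02]))
```

```bash
python3 -m handwheel '[{"dx":-0.2,"dy":0,"dz":0,"wx":0,"wy":0,"wz":0,"claw":1},{"dx":-0.5,"dy":0,"dz":0,"wx":0,"wy":0,"wz":0,"claw":1},{"dx":-0.9,"dy":0,"dz":0,"wx":0,"wy":0,"wz":0,"claw":1},{"dx":-1.25,"dy":0,"dz":0,"wx":0,"wy":0,"wz":0,"claw":1},{"dx":-1.25,"dy":0.5,"dz":0.5,"wx":0,"wy":0,"wz":0,"claw":1},{"dx":-1.25,"dy":1.0,"dz":1.0,"wx":0,"wy":0,"wz":0,"claw":1},{"dx":-1.25,"dy":1.5,"dz":1.5,"wx":0,"wy":0,"wz":0,"claw":1},{"dx":-1.25,"dy":1.75,"dz":1.8,"wx":0,"wy":0,"wz":0,"claw":1},{"dx":-1.25,"dy":1.86,"dz":1.93,"wx":0,"wy":0,"wz":0,"claw":1},{"dx":-1.25,"dy":1.86,"dz":1.93,"wx":0,"wy":0,"wz":0,"claw":1},{"dx":-1.25,"dy":1.86,"dz":1.93,"wx":0,"wy":0,"wz":0,"claw":1},{"dx":-1.25,"dy":1.86,"dz":1.93,"wx":0,"wy":0,"wz":0,"claw":1}]'
python3 - <<'E'
from h import *
s=manip.sense(); print(s["ee_pos"],s["ft_force"],s["gripper_width"])
print(go((552,-189.5,65.3),np.radians(-2)))
E
```

```text
clock: 37.75
ee_pos: [551.3, -188.7, 130.5]
tcp_rot: [0.492, 0.508, 0.492, -0.508]
ft_force: [-1.0, 0.1, -1.1]
gripper_width: 0.613
[ 551.31555398 -188.74278244  130.46126466] [-0.99435281  0.08706036 -1.07472818] 0.6132309981623371
(array([1.086, 0.012, 0.013]), array([ 0.03, -0.  ,  0.  ]))
```

```bash
python3 -m handwheel '[{"dx":0.3,"dy":0.01,"dz":0.01,"wx":0,"wy":0,"wz":0,"claw":1},{"dx":0.6,"dy":0.01,"dz":0.01,"wx":0,"wy":0,"wz":0,"claw":1},{"dx":0.85,"dy":0.01,"dz":0.01,"wx":0,"wy":0,"wz":0,"claw":1},{"dx":0.98,"dy":0.01,"dz":0.01,"wx":0,"wy":0,"wz":0,"claw":1},{"dx":1.04,"dy":0.01,"dz":0.01,"wx":0,"wy":0,"wz":0,"claw":1},{"dx":1.06,"dy":0.01,"dz":0.01,"wx":0,"wy":0,"wz":0,"claw":1},{"dx":1.08,"dy":0.01,"dz":0.01,"wx":0,"wy":0,"wz":0,"claw":1},{"dx":1.1,"dy":0.01,"dz":0.01,"wx":0,"wy":0,"wz":0,"claw":1},{"dx":1.1,"dy":0.01,"dz":0.01,"wx":0,"wy":0,"wz":0,"claw":1}]'
```

```text
clock: 38.88
ee_pos: [552.9, -190.4, 65.4]
tcp_rot: [0.492, 0.508, 0.491, -0.508]
ft_force: [-0.5, 0.2, 2.3]
gripper_width: 0.614
```

```bash
python3 -m handwheel '[{"dx":0,"dy":0,"dz":0,"wx":0,"wy":0,"wz":0,"claw":0},{"dx":0,"dy":0,"dz":0,"wx":0,"wy":0,"wz":0,"claw":0},{"dx":0,"dy":0,"dz":0,"wx":0,"wy":0,"wz":0,"claw":0},{"dx":-0.3,"dy":0,"dz":0,"wx":0,"wy":0,"wz":0,"claw":0},{"dx":-0.9,"dy":0,"dz":0,"wx":0,"wy":0,"wz":0,"claw":0},{"dx":-1.8,"dy":0,"dz":0,"wx":0,"wy":0,"wz":0,"claw":0},{"dx":-2.0,"dy":-0.5,"dz":-0.8,"wx":0,"wy":0,"wz":0,"claw":0},{"dx":-2.0,"dy":-1.0,"dz":-1.6,"wx":0,"wy":0,"wz":0,"claw":0},{"dx":-2.0,"dy":-1.4,"dz":-2.4,"wx":0,"wy":0,"wz":0,"claw":0},{"dx":-2.0,"dy":-1.75,"dz":-3.1,"wx":0,"wy":0,"wz":0,"claw":0},{"dx":-2.0,"dy":-1.92,"dz":-3.43,"wx":0,"wy":0,"wz":0,"claw":0},{"dx":-2.0,"dy":-1.92,"dz":-3.43,"wx":0,"wy":0,"wz":0,"claw":0}]'
python3 -m handwheel '[{"dx":0,"dy":0,"dz":0,"wx":0,"wy":0,"wz":0,"claw":0},{"dx":0,"dy":0,"dz":0,"wx":0,"wy":0,"wz":0,"claw":0}]'
python3 - <<'E'
from h import *
w=Cam("wrist"); cv2.imwrite("pics/w14.png",w.img[:,:,::-1]); print(w.px((444.6,20,99)))
print(go((444.6,20,89),np.radians(-2)))
E
```

```text
clock: 40.38
ee_pos: [443.8, 20.5, 185.9]
tcp_rot: [0.493, 0.508, 0.492, -0.507]
ft_force: [0.4, -0.6, 0.5]
gripper_width: 0.997
clock: 40.62
ee_pos: [444.5, 18.5, 184.6]
tcp_rot: [0.491, 0.509, 0.491, -0.508]
ft_force: [-0.4, -0.4, -0.9]
gripper_width: 1.003
[320.71875239 252.78707555]
(array([ 1.59 ,  0.002, -0.026]), array([ 0.,  0., -0.]))
```

View pics/w14.png

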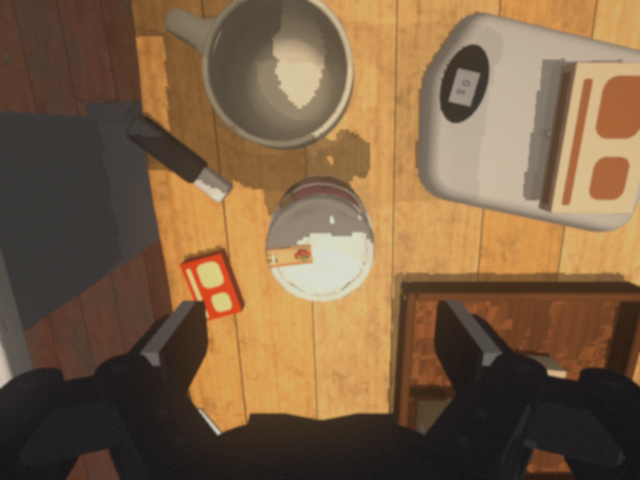

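```bash
python3 -m handwheel '[{"dx":0.4,"dy":0,"dz":-0.01,"wx":0,"wy":0,"wz":0,"claw":0},{"dx":0.8,"dy":0,"dz":-0.01,"wx":0,"wy":0,"wz":0,"claw":0},{"dx":1.2,"dy":0,"dz":-0.01,"wx":0,"wy":0,"wz":0,"claw":0},{"dx":1.45,"dy":0,"dz":-0.01,"wx":0,"wy":0,"wz":0,"claw":0},{"dx":1.59,"dy":0,"dz":-0.01,"wx":0,"wy":0,"wz":0,"claw":0},{"dx":1.59,"dy":0,"dz":-0.01,"wx":0,"wy":0,"wz":0,"claw":0},{"dx":1.59,"dy":0,"dz":-0.01,"wx":0,"wy":0,"wz":0,"claw":0},{"dx":1.59,"dy":0,"dz":-0.01,"wx":0,"wy":0,"wz":0,"claw":1},{"dx":1.59,"dy":0,"dz":-0.01,"wx":0,"wy":0,"wz":0,"claw":1},{"dx":1.59,"dy":0,"dz":-0.01,"wx":0,"wy":0,"wz":0,"claw":1},{"dx":1.59,"dy":0,"dz":-0.01,"wx":0,"wy":0,"wz":0,"claw":1},{"dx":1.59,"dy":0,"dz":-0.01,"wx":0,"wy":0,"wz":0,"claw":1}]'
python3 - <<'E'
from h import *
s=manip.sense(); print(s["ee_pos"],s["ft_force"],s["gripper_width"])
print(go((554,-96.5,165),np.radians(-2)))
E
```

```text
clock: 42.18
ee_pos: [444.5, 19.9, 90.3]
tcp_rot: [0.492, 0.509, 0.491, -0.508]
ft_force: [-1.9, 0.5, 5.5]
gripper_width: 0.73
[444.45750821  19.92223049  90.33051558] [-1.86396222  0.4592768   5.46125432] 0.7298261779899262
(array([-1.242,  1.891,  1.879]), array([ 0.02,  0.  , -0.02]))
```

```bash
python3 -m handwheel '[{"dx":-0.2,"dy":0,"dz":0,"wx":0,"wy":0,"wz":0,"claw":1},{"dx":-0.5,"dy":0,"dz":0,"wx":0,"wy":0,"wz":0,"claw":1},{"dx":-0.9,"dy":0,"dz":0,"wx":0,"wy":0,"wz":0,"claw":1},{"dx":-1.25,"dy":0,"dz":0,"wx":0,"wy":0,"wz":0,"claw":1},{"dx":-1.25,"dy":0.5,"dz":0.5,"wx":0,"wy":0,"wz":0,"claw":1},{"dx":-1.25,"dy":1.0,"dz":1.0,"wx":0,"wy":0,"wz":0,"claw":1},{"dx":-1.25,"dy":1.5,"dz":1.5,"wx":0,"wy":0,"wz":0,"claw":1},{"dx":-1.25,"dy":1.75,"dz":1.75,"wx":0,"wy":0,"wz":0,"claw":1},{"dx":-1.25,"dy":1.89,"dz":1.88,"wx":0,"wy":0,"wz":0,"claw":1},{"dx":-1.25,"dy":1.89,"dz":1.88,"wx":0,"wy":0,"wz":0,"claw":1},{"dx":-1.25,"dy":1.89,"dz":1.88,"wx":0,"wy":0,"wz":0,"claw":1},{"dx":-1.25,"dy":1.89,"dz":1.88,"wx":0,"wy":0,"wz":0,"claw":1}]'
python3 - <<'E'
from h import *
s=manip.sense(); print(s["ee_pos"],s["ft_force"],s["gripper_width"])
print(go((554,-96.5,99.3),np.radians(-2)))
w=Cam("wrist"); cv2.imwrite("pics/w15.png",w.img[:,:,::-1])
E
```

```text
clock: 43.68
ee_pos: [553.2, -95.8, 164.1]
tcp_rot: [0.492, 0.508, 0.492, -0.508]
ft_force: [0.1, 0.5, -4.6]
gripper_width: 0.73
[553.16289386 -95.79112774 164.05816159] [ 0.14171985  0.52392175 -4.56382367] 0.7297547850103038
(array([1.079, 0.014, 0.012]), array([ 0.03, -0.  ,  0.  ]))
```

View pics/w15.png

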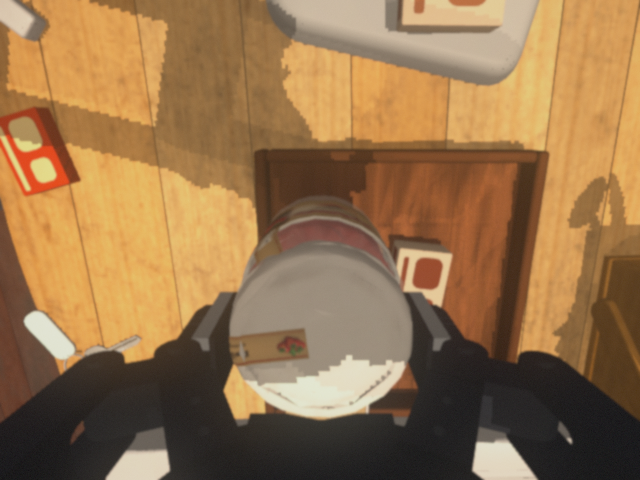

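```bash
python3 -m handwheel '[{"dx":0.3,"dy":0.01,"dz":0.01,"wx":0,"wy":0,"wz":0,"claw":1},{"dx":0.6,"dy":0.01,"dz":0.01,"wx":0,"wy":0,"wz":0,"claw":1},{"dx":0.85,"dy":0.01,"dz":0.01,"wx":0,"wy":0,"wz":0,"claw":1},{"dx":0.98,"dy":0.01,"dz":0.01,"wx":0,"wy":0,"wz":0,"claw":1},{"dx":1.04,"dy":0.01,"dz":0.01,"wx":0,"wy":0,"wz":0,"claw":1},{"dx":1.06,"dy":0.01,"dz":0.01,"wx":0,"wy":0,"wz":0,"claw":1},{"dx":1.08,"dy":0.01,"dz":0.01,"wx":0,"wy":0,"wz":0,"claw":1},{"dx":1.1,"dy":0.01,"dz":0.01,"wx":0,"wy":0,"wz":0,"claw":1},{"dx":1.1,"dy":0.01,"dz":0.01,"wx":0,"wy":0,"wz":0,"claw":1}]'
```

```text
clock: 44.85
ee_pos: [554.7, -97.4, 99.4]
tcp_rot: [0.492, 0.509, 0.491, -0.508]
ft_force: [-1.3, 0.4, 1.4]
gripper_width: 0.731
```

Contact. I release the jar, rise, and back off toward the start side so the cameras can see.

```bash
python3 -m handwheel '[{"dx":0,"dy":0,"dz":0,"wx":0,"wy":0,"wz":0,"claw":0},{"dx":0,"dy":0,"dz":0,"wx":0,"wy":0,"wz":0,"claw":0},{"dx":0,"dy":0,"dz":0,"wx":0,"wy":0,"wz":0,"claw":0},{"dx":0,"dy":0,"dz":0,"wx":0,"wy":0,"wz":0,"claw":0},{"dx":-0.3,"dy":0,"dz":0,"wx":0,"wy":0,"wz":0,"claw":0},{"dx":-0.9,"dy":0,"dz":0,"wx":0,"wy":0,"wz":0,"claw":0},{"dx":-1.8,"dy":0,"dz":0,"wx":0,"wy":0,"wz":0,"claw":0},{"dx":-2.4,"dy":-0.5,"dz":-0.8,"wx":0,"wy":0,"wz":0,"claw":0},{"dx":-2.4,"dy":-1.4,"dz":-1.6,"wx":0,"wy":0,"wz":0,"claw":0},{"dx":-2.4,"dy":-2.3,"dz":-2.4,"wx":0,"wy":0,"wz":0,"claw":0},{"dx":-2.4,"dy":-3.0,"dz":-3.2,"wx":0,"wy":0,"wz":0,"claw":0},{"dx":-2.4,"dy":-3.5,"dz":-4.0,"wx":0,"wy":0,"wz":0,"claw":0}]'
python3 -m handwheel '[{"dx":0,"dy":-0.5,"dz":-1.0,"wx":-2,"wy":0,"wz":0,"claw":0},{"dx":0,"dy":-1.0,"dz":-2.0,"wx":-4,"wy":0,"wz":0,"claw":0},{"dx":0,"dy":-1.4,"dz":-3.0,"wx":-6,"wy":0,"wz":0,"claw":0},{"dx":0,"dy":-1.4,"dz":-4.0,"wx":-8,"wy":0,"wz":0,"claw":0},{"dx":0,"dy":-1.4,"dz":-4.5,"wx":-8,"wy":0,"wz":0,"claw":0},{"dx":0,"dy":-1.4,"dz":-4.5,"wx":-8,"wy":0,"wz":0,"claw":0},{"dx":0,"dy":-1.4,"dz":-4.5,"wx":-8,"wy":0,"wz":0,"claw":0}]'
python3 - <<'E'
from h import *
t=Cam("top"); cv2.imwrite("pics/t4.png",t.img[:,:,::-1]); t.crop("t5.png",300,140,440,270,5.5); t.crop("t6.png",180,140,320,270,5.5)
s=Cam("scene"); cv2.imwrite("pics/s7.png",s.img[:,:,::-1])
E
```

```text
clock: 46.35
ee_pos: [360.9, 135.5, 243.7]
tcp_rot: [0.492, 0.51, 0.491, -0.507]
ft_force: [1.0, 0.4, -0.2]
gripper_width: 1.004
clock: 47.22
ee_pos: [287.4, 406.7, 242.7]
tcp_rot: [0.636, 0.31, 0.636, -0.309]
ft_force: [0.2, 0.0, 0.1]
gripper_width: 0.995
```

View pics/t4.png

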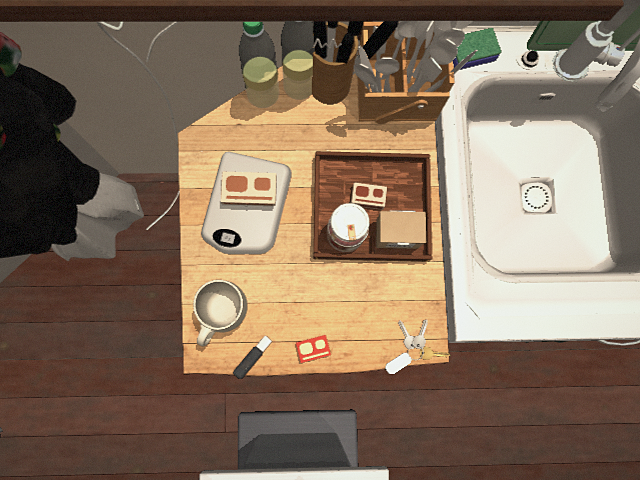

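View pics/t5.png

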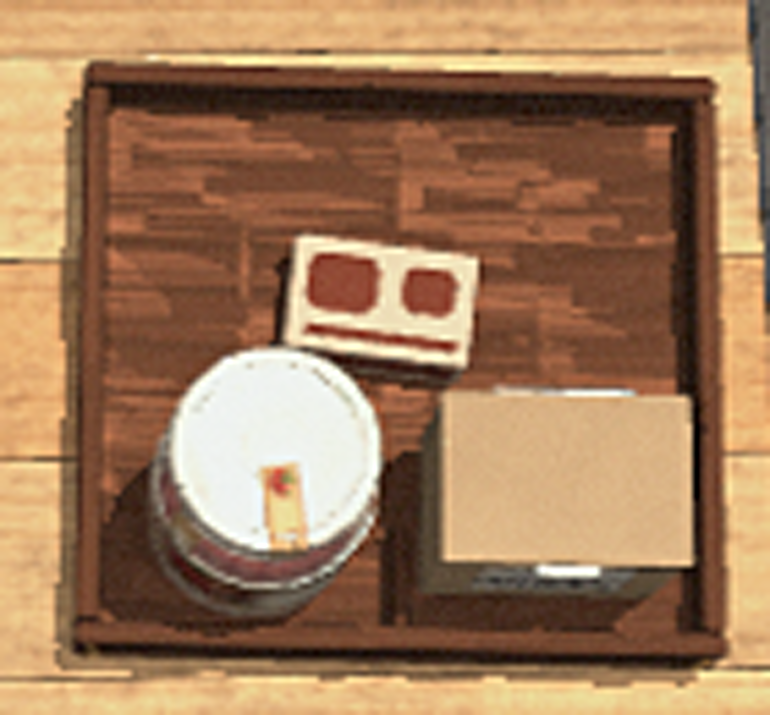

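View pics/t6.png

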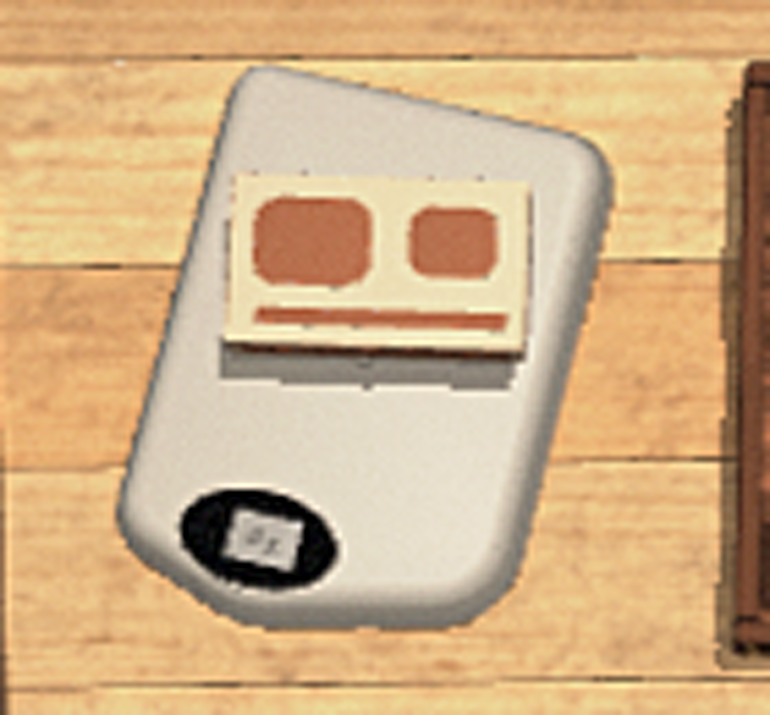

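View pics/s7.png

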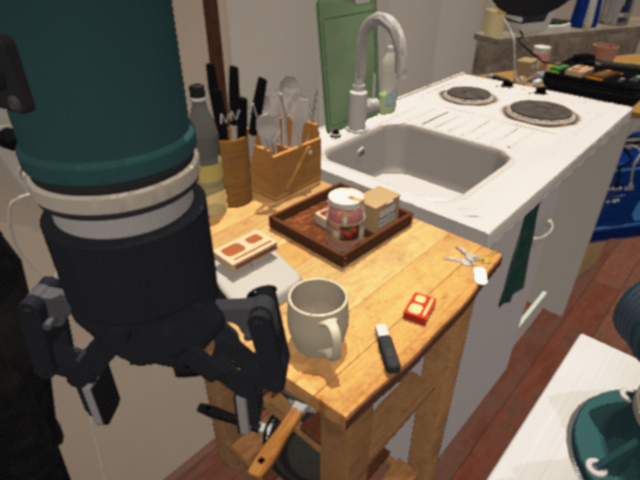

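Run:
```python
from h import *
c=Cam("top")
f=lambda u,v,z,x0: c.at(x0+(u+.5)/5.5-.5,140+(v+.5)/5.5-.5,z)[:2]
a=np.array([f(*p,52,180) for p in [(237,177),(530,182),(523,346),(226,338)]]); print("carton",a.round(1).tolist(),a.mean(0))
for z in (20,30,35): print("cross",z,f(389,285,z,180))
b=np.array([f(*p,31,300) for p in [(295,236),(480,255),(467,367),(285,343)]]); print("box",b.mean(0))
s=manip.sense(); print(s["joint_velocities"].round(3),s["clock"])
```

```text
carton [[659.0, 118.8], [656.3, 25.5], [602.1, 28.0], [605.9, 121.7]] [630.80913891  73.49290577]
cross 20 [632.10082675  73.23836439]
cross 30 [629.14383959  72.33870746]
cross 35 [627.66534601  71.888879  ]
box [ 621.22626338 -139.98724916]
[-0.001  0.002  0.003  0.001 -0.003  0.   ] 47.375
```

All checks agree to within a few millimetres, and the robot is clear of everything and at rest. I'm handing in the job.

```bash
python3 -c "
from bench import manip
print(manip.job_done())"
```

```text
the job is handed in; nothing more can be done
None
```

The job is done and handed in at about 47 s; the interface reports no verdict. I set the jar, the tin and the small box aside on the bare table. Then I laid the tea carton on the scale's plate and put the other three back in the tray.

What the last camera checks showed before handing in:

- **Tea carton:** it lies flat with its centre at about (631, 73.5). That is within about 4 mm of the plate's centre.
- **Small box:** it lies flat on the tray's floor at about (621, -140), within 1 to 3 mm of where it lay.
- **Jar and tin:** both stand upright, within about 1 mm of their starting places in the top picture.
- **Mug and gripper:** I never touched the mug, and in the top picture it stands where it was. The gripper is open and clear of everything.

One measurement disagreed. The two cameras only matched for the scale's cross at about 20 mm above the table, not the 30 mm or so I first assumed. That moves the plate's centre by 3 to 5 mm, well inside the 18 mm allowed.

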